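# Strip the copper forming jig

## Robot

A 6-joint arm with a two-finger parallel gripper is mounted at the origin on the work surface. World frame = base frame: x ahead of the robot, y to its left, z up, the work surface at z = 0. Lengths are in mm, angles in rad, forces in N, time in s.
With the tool pointing down it reaches from about 300 to 775 mm from the base axis. Payload 14.6 kg.
Tool frame: the origin (TCP) lies between the finger pads; the fingertips stand 22 mm ahead of it and the grasp point (between the pads) lies 3 mm ahead of it (manip.tcp_to_tips is the distance from the TCP to the fingertips, in mm); y points along the fingers, z is the direction in which the jaws open and shut, and the axes are right-handed (so a half turn about y gives the same grasp; the last joint's range is limited). The gripper opens to 94 mm and grips with 3 to 60 N. Pads are 16 mm wide; open, the fingers measure 119 mm over their backs; the gripper's body (75 mm by 177 mm) begins 78 mm behind the grasp point.
Start: joints at [1.225, 0.3, 1.521, -0, 1.321, -0.067], TCP at [151.359, 528.753, 227.446] pointing down, gripper open.
Joint ranges: [-3.03, 3.03], [-0.79, 2.21], [0.23, 2.52], [-1.04, 4.18], [0, 3.07], [-2.55, 2.55]. Speed limits (rad/s): [2.22, 2.22, 2.57, 3.14, 3.14, 3.14].

## Interface

Orientations are given as [roll, pitch, yaw] about the fixed x, y, z axes, in that order (R = Rz(yaw) Ry(pitch) Rx(roll)).
In Python, from cell import manip gives the robot as it stands.
- The arm moves only by the shell command python3 -m jog 'ROWS' [OPENING] [FORCE]. ROWS is JSON, one flat list of numbers, 6 for each row, row after row: the shift along the tool's x, y, z in mm, then the turn, a rotation vector about the tool's x, y, z in degrees. A call has 1 to 10 rows; each row is the pose to reach, as a shift and turn from the pose commanded when the call began, along the tool's axes at that moment; what a row does not reach only later rows make up. A row lasts 1/12 s, in which the tool goes at most 41.7 mm and 7.16 degrees, less where a joint would pass 70% of its speed; a pose out of reach is approached as far as the arm can. A call with a gripper value outside its range is refused whole. OPENING is the finger opening in mm, from 0 to 94, set as the call begins (- or left out, the last holds). The fingers move at their own pace and stop on an object; FORCE is the grip in N (left out, the last holds). Time passes only in rows, so rows that repeat a pose let the fingers close. It gives the time, the measured TCP pose, the force and the opening at its end, in the units of the state.
- manip.read_state(): the state, without advancing time (a new reading comes with each control period).
- manip.camera(name): name is "side" or "top"; returns a dict with "img" (400x640x3 uint8, red, green, blue), "intrinsics" (3x3 intrinsics, pixels), "origin" and "orientation" of the camera in the world. Camera axes: x right, y down, z forward; pixel columns grow to the right and rows downward; lengths in mm; the calibration is good to about 2 mm. A picture is of the moment at which its call begins. There is no depth.
- manip.sign_off(): hands the job in, once; it reports no verdict.
Trained networks look in a picture, given as the dict that the camera call returned (one of the last four; its "shot" number tells which), for a name from the list of things; names that differ only in an ending like _2 or _b are one class to them, and where a whole thing is asked for, a point or a joint stands for the part that bears it (a point fixed in the world has none). Each returns a list of dicts, best first, with "score" (0 to 1); they miss things now and then, are a little off and sometimes report something else, mostly with a low value. They report only what shows in the picture. A call takes as long as a camera call.
- manip.masks_of(thing, picture): "pixels" (400x640 bool, what is visible of it) and "xy" ([column, row] in pixels, amid what is visible of it).
- manip.tip_of(thing, picture): "xy" ([column, row] in pixels: a listed point, or the origin of a listed thing).
The state is a dict: "clock": time; "joints": joint angles; "qd": joint speeds; "effort": joint torques, N m; "eef_pos": TCP position; "eef_rot": TCP orientation; "wrist_force": force on the tool from outside, world axes, zero at the start; "moment": the same for the moment, N m; "finger_gap": finger opening in mm.
Only numpy, scipy, OpenCV 4.12 (cv2) and the standard library are available. Lean on these libraries where they do the work, as an engineer would, in place of code of your own. Each camera call takes 0.05 s, during which the arm holds its last target.

## Task

The copper tray on the bench jig is formed, so take the stack apart from the top: stand the black iron weight in the middle of the black rubber mat, then lay the copper tray, rim down and lengthwise, in the middle of the cork mat. Only then free the wooden former: flip the red ratchet pawl up by pushing its lever right back, away from the former, pull the blue clamp bar back off the former by its knob, and lay the former lengthwise, flat and boss up, in the middle of the blue-lined wooden storage tray. Set every piece down without dropping it, leave the clamp open, and do not shift or knock over the bottle.

Things in the scene. Friction and masses are not known exactly. Their poses are not given: they have to be found in the camera images.
- jig: Dark green cast jig, bolted down. Origin: on the bench under the middle of its bed; x = clamping axis, from clamp bar to fixed jaw (away from the robot). Base plate x -173 to +87, 100 mm wide, top z 12 mm; the former lies on it centred on the origin, 0.5 mm between the jaws. Fixed jaw: x +60 to +83, top z 34. Bracket cheeks by the pawl pin: top z 48, 35 mm wide.
- pawl (a joint): Red pawl, rad: 0 = down, locking the bar; lifting it (to 1.0 at most) frees the bar from 0.3. Turns on a pin along the jig's y at jig x -138, z 40 mm. Upright lever tab on it, 45 mm long, 14 mm wide (y), 6 mm thick; at 0 it leans 0.26 rad towards the former, tip at jig x -126, z 83. Pushing the tip towards the jig's -x lifts the pawl; about 1 N; it stays where it is left.
- bar (a joint): Blue sliding jaw, m: 0 = clamped, to 0.025 along the jig's -x; 3 N friction, stays put; locked while the pawl is down. At 0: jaw x -88 to -60.5, 56 mm wide, top z 37; its lip reaches over the former's end to x -54, hooking it; clear of it past 0.008. Black upright pull knob on it, 20 mm diameter, axis at jig x -72, y 0, z 37 to 77 mm; 42 mm free between knob and pawl lever.
- weight: Black iron hold-down weight, about 0.6 kg, standing on the copper tray: foot 70 x 40 x 22 mm (x, y, z), on it a square post 22 x 22 mm up to 66 mm, to grip it by (the lowest 6 mm of the post has a 34 x 32 mm collar). Origin: centre of the underside.
- copper_tray: Copper tray with two spirals, lying rim down over the former's boss like a lid: 96 x 62 mm (x, y), 11 mm high, its rim hangs loosely (about 4 mm of play) round the boss and rests on the former's shoulder. Overhangs the former 3 mm on either long side. Origin: centre of the rim's lower plane; x lengthwise, z up.
- former: Pale hardwood former, lying in the jig under the copper tray: base 120 x 56 x 18 mm (x, y, z) with a boss 82 x 46 mm, 7 mm high, centred on top. Origin: centre of the underside; x lengthwise, z up.
- rubber_mat: Black rubber mat, 115 x 85 mm (x, y), 8 mm thick, fixed: place of the weight. Origin: centre of the underside, so its top is at 8 mm.
- cork_mat: Cork mat, 150 x 110 mm (x, y), 8 mm thick, fixed: place of the copper tray. Origin: centre of the underside, top at 8 mm; x lengthwise.
- former_rack: Low wooden storage tray, dark rim, lined with blue felt, 166 x 136 mm outside, 150 x 120 mm inside (x, y), fixed: place of the former. Floor at 6 mm, rim up to 14 mm above the bench. Origin: centre of the underside; x lengthwise.
- bottle: Brown bottle with a white cap, 58 mm diameter, 170 mm high, standing beyond the work on the robot's left: leave it. Origin: centre of the underside. A hammer and a cardboard box also lie beyond the work.

How it is judged (in metres and radians):
On the way, in this order (a step that is already met when the one before it is completed fails the run):
1. the weight stands on the rubber mat, released (horizontal distance between weight and rubber_mat below 0.015 m and z of weight in the frame of rubber_mat between 0.004 and 0.012 m and angle between weight's own z axis and vertical below 0.1 rad and linear speed of weight below 0.02 m/s and contact force between weight and the fingers below 0.1 N), for 0.2 s.
2. the copper tray lies on the cork mat, released, the former still clamped (horizontal distance between copper_tray and cork_mat below 0.015 m and z of copper_tray in the frame of cork_mat between 0.004 and 0.012 m and angle between copper_tray's own z axis and vertical below 0.1 rad and angle between the x axis of copper_tray and the x axis of cork_mat, either way round below 0.25 rad and linear speed of copper_tray below 0.02 m/s and contact force between copper_tray and the fingers below 0.1 N and value of joint bar below 0.005 m), for 0.2 s.
3. the pawl is lifted (value of joint pawl above 0.4 rad), for 0.1 s.
4. the clamp bar is slid back off the former (value of joint bar above 0.012 m), for 0.1 s.
5. the former lies in the wooden tray, released (horizontal distance between former and former_rack below 0.015 m and z of former in the frame of former_rack between 0.002 and 0.01 m and angle between former's own z axis and vertical below 0.1 rad and angle between the x axis of former and the x axis of former_rack, either way round below 0.25 rad and linear speed of former below 0.02 m/s and contact force between former and the fingers below 0.1 N), for 0.2 s.
At the end, for the whole second after the job is handed in: Weight on the rubber mat, copper tray rim down on the cork mat, former in the wooden tray: each within 15 mm of the place's centre, resting on it, level (0.1 rad), tray and former lengthwise (0.25 rad, either way round); clamp bar at least 12 mm back; all released and at rest (all of step 1 and all of step 5 and horizontal distance between copper_tray and cork_mat below 0.015 m and z of copper_tray in the frame of cork_mat between 0.004 and 0.012 m and angle between copper_tray's own z axis and vertical below 0.1 rad and angle between the x axis of copper_tray and the x axis of cork_mat, either way round below 0.25 rad and linear speed of copper_tray below 0.02 m/s and contact force between copper_tray and the fingers below 0.1 N and value of joint bar above 0.012 m); the robot touches nothing.
It fails at once if a piece is dropped: it moves faster than 0.6 m/s with no finger on it (a fall of about 18 mm) ((contact force between weight and the fingers below 0.05 N and linear speed of weight above 0.6 m/s) or (contact force between copper_tray and the fingers below 0.05 N and linear speed of copper_tray above 0.6 m/s) or (contact force between former and the fingers below 0.05 N and linear speed of former above 0.6 m/s)).
It fails at once if the bottle is shifted by more than 20 mm or tipped (distance of bottle from where it was at the start of the episode above 0.02 m or angle between bottle's own z axis and vertical above 0.3 rad).
It also fails if it takes over 109 s, if anything falls off the work surface, if the arm or the gripper's body presses on something with over 40 N, if the wrist force passes 120 N, or if a joint passes its speed limit or range.

## Working session

There is one attempt and no reset: what is moved stays moved. The work goes in short steps, Python scripts to look and compute and a shell command to move; the robot and the scene stay as the last step left them, time stands still between calls to the robot, and variables do not carry over. Pictures are saved under pics/ and viewed, and the job is handed in when it is done.

```bash
ls; mkdir -p pics
cat > h.py <<'E'
import numpy as np, cv2
from cell import manip
from scipy.spatial.transform import Rotation as R
def shot(cam,name=None):
    p=manip.camera(cam)
    if name: cv2.imwrite('pics/'+name,cv2.cvtColor(p['img'],cv2.COLOR_RGB2BGR))
    return p
def camR(p):
    o=np.array(p['orientation'],float)
    return o if o.shape==(3,3) else R.from_euler('xyz',o).as_matrix()
def toworld(p,xy,z):
    K=np.array(p['intrinsics']);d=camR(p)@np.linalg.inv(K)@np.array([xy[0],xy[1],1.]);o=np.array(p['origin'],float)
    return o+d*(z-o[2])/d[2]
def proj(p,X):
    K=np.array(p['intrinsics']);c=K@camR(p).T@(np.array(X,float)-np.array(p['origin']));return c[:2]/c[2]
E
python3 - <<'E'
from h import *
for c in('top','side'):
    p=shot(c,c+'0.png');print(c,p['origin'],p['orientation'],p['intrinsics'])
    for t in['jig','pawl','bar','weight','copper_tray','former','rubber_mat','cork_mat','former_rack','bottle']:
        m=manip.masks_of(t,p);k=manip.tip_of(t,p)
        print(t,[(round(x['score'],2),np.round(x['xy'])) for x in m[:2]],[(round(x['score'],2),np.round(x['xy'],1)) for x in k[:2]])
print(manip.read_state())
E
```

```text
pics
top [464.22557214  10.78598649 862.29763071] [-2.95001007 -0.01747051 -1.54955067] [[376.2419096    0.         320.30453041]
 [  0.         376.2419096  198.65040989]
 [  0.           0.           1.        ]]
jig [(0.71, array([271., 242.]))] [(0.67, array([271.6, 207.7]))]Traceback (most recent call last):
  File "<stdin>", line 5, in <module>
ValueError: it knows: bottle, copper_tray, cork_mat, former, former_rack, jig, rubber_mat, weight
```

```bash
cat > see.py <<'E'
from h import *
Z={'jig':0,'weight':41+0,'copper_tray':30,'former':12,'rubber_mat':0,'cork_mat':0,'former_rack':0,'bottle':0}
for c in('top','side'):
    p=shot(c,c+'0.png');print(c,p['origin'],p['orientation'],p['intrinsics'][0])
    for t in Z:
        m=manip.masks_of(t,p);k=manip.tip_of(t,p)
        print(t,[(round(x['score'],2),np.round(x['xy']),x['pixels'].sum()) for x in m[:2]],[(round(x['score'],2),np.round(x['xy'],1),np.round(toworld(p,x['xy'],Z[t]),1)) for x in k[:2]])
        if t in('rubber_mat','cork_mat','former_rack','copper_tray') and m:
            zt={'rubber_mat':8,'cork_mat':8,'former_rack':14,'copper_tray':41}[t]
            cs,_=cv2.findContours(m[0]['pixels'].astype(np.uint8),cv2.RETR_EXTERNAL,cv2.CHAIN_APPROX_NONE)
            q=max(cs,key=cv2.contourArea)[:,0]
            w=np.array([toworld(p,a,zt)[:2] for a in q],np.float32)
            print('    rect',cv2.minAreaRect(w))
print(manip.read_state())
E
python3 see.py
```

```text
top [464.22557214  10.78598649 862.29763071] [-2.95001007 -0.01747051 -1.54955067] [376.2419096    0.         320.30453041]
jig [(0.64, array([268., 240.]), np.int64(3771))] [(0.72, array([269.1, 207.6]), array([607.7, 117.5,   0. ])), (0.18, array([269.4, 203.4]), array([617.6, 117.3,  -0. ]))]
weight [(0.79, array([267., 203.]), np.int64(576))] [(0.79, array([269.1, 203. ]), array([611.2, 112.9,  41. ])), (0.47, array([264.1, 209.2]), array([597.1, 123.3,  41. ]))]
copper_tray [(0.66, array([277., 208.]), np.int64(690))] [(0.56, array([265.1, 205.8]), array([606.6, 122.9,  30. ])), (0.19, array([270.5, 204.3]), array([610.3, 111. ,  30. ]))]
    rect ((609.3706665039062, 118.57656860351562), (99.76347351074219, 63.99219512939453), 2.3549814224243164)
former [(0.52, array([266., 180.]), np.int64(84))] []
rubber_mat [(0.82, array([174., 206.]), np.int64(1817)), (0.74, array([274., 210.]), np.int64(651))] [(0.71, array([172.3, 208.7]), array([599.8, 340.1,   0. ]))]
    rect ((601.9951171875, 332.3245849609375), (114.6878662109375, 84.51699829101562), 5.613107681274414)
cork_mat [(0.8
[... 2149 characters left out ...]
755.7, 233.8,   0. ]))]
{'clock': 1.9, 'joints': array([ 1.22538814e+00,  2.99913770e-01,  1.52097307e+00, -1.77406958e-05,
        1.32069514e+00, -6.65777683e-02]), 'qd': array([-3.29346216e-04, -3.76189852e-05,  8.27877968e-04, -3.20593121e-04,
        2.58699657e-04, -2.42407492e-03]), 'effort': array([-5.22609719e-05, -5.31651199e+01, -3.52917516e+01,  7.08673499e-02,
        2.13255628e-02,  6.57520587e-06]), 'eef_pos': array([151.37318209, 528.76125996, 227.4494284 ]), 'eef_rot': array([-1.57078682e+00, -1.78606742e-05, -2.78826031e-01]), 'wrist_force': array([-0.06028298,  0.05468807, -0.03458737]), 'moment': array([0.01163994, 0.00522076, 0.03173604]), 'finger_gap': 94.066532237175}
```

View pics/top0.png

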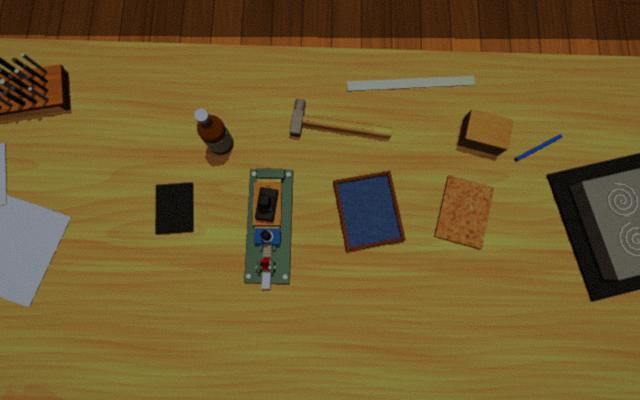

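View pics/side0.png

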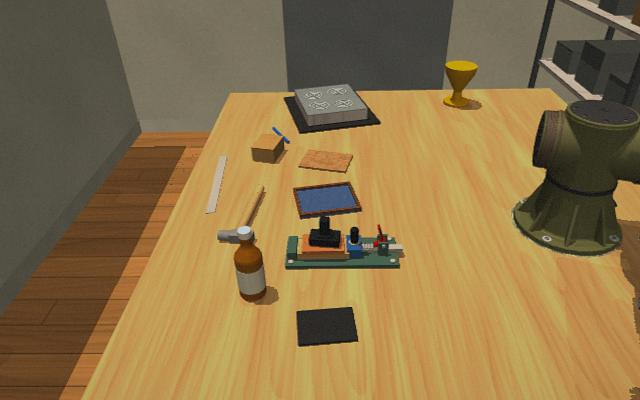

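Run:
```python
from h import *
for c,(u0,u1,v0,v1) in {'top':(225,315,155,300),'side':(270,420,205,280)}.items():
    p=shot(c);im=p['img'];k=5 if c=='side' else 4
    cv2.imwrite(f'pics/{c}z.png',cv2.cvtColor(cv2.resize(im[v0:v1,u0:u1],None,fx=k,fy=k,interpolation=cv2.INTER_CUBIC),cv2.COLOR_RGB2BGR))
    hsv=cv2.cvtColor(im,cv2.COLOR_RGB2HSV)
    g=((hsv[...,0]>55)&(hsv[...,0]<95)&(hsv[...,1]>40)).astype(np.uint8)
    g[:v0]=0;g[v1:]=0;g[:,:u0]=0;g[:,u1:]=0
    if c=='top':
        v,u=np.nonzero(g);w=np.array([toworld(p,a,12)[:2] for a in zip(u,v)],np.float32)
        print('plate',cv2.minAreaRect(w))
        cv2.imwrite('pics/g.png',cv2.resize(g[v0:v1,u0:u1]*255,None,fx=4,fy=4))
    for x in (550,600,650): print(c,[np.round(proj(p,(x,118,12)),1)])
```

```text
plate ((567.2042236328125, 114.59928131103516), (255.9976806640625, 95.9876480102539), 0.3648952543735504)
top [array([267.1, 231.9])]
top [array([268.1, 210.1])]
top [array([269.2, 188.7])]
side [array([348. , 251.2])]
side [array([326.7, 251.4])]
side [array([305.4, 251.6])]
```

View pics/topz.png

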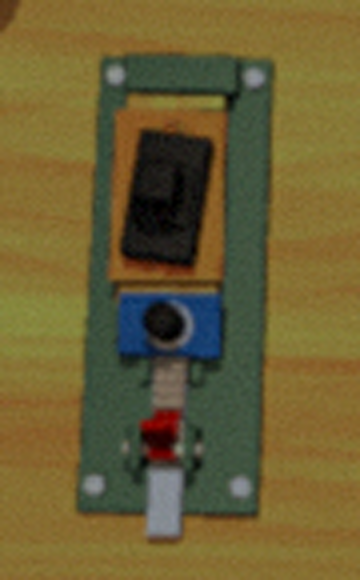

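View pics/sidez.png

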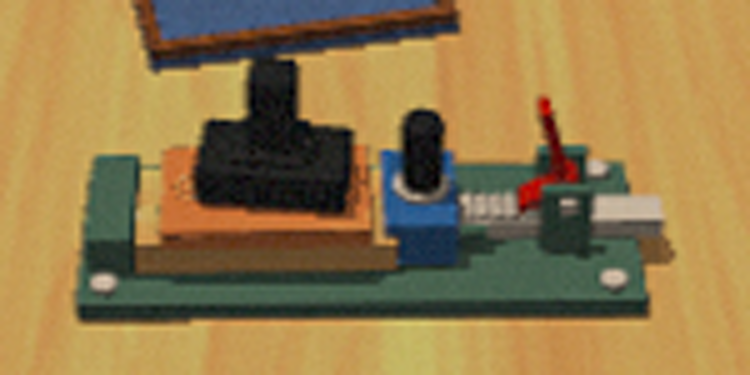

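```bash
cat >> h.py <<'E'
def go(x,y,z,yaw):
    s=manip.read_state();Rt=R.from_euler('xyz',s['eef_rot']);T=R.from_euler('xyz',[-np.pi/2,0,yaw])
    d=Rt.inv().apply(np.array([x,y,z])-s['eef_pos']);r=np.degrees((Rt.inv()*T).as_rotvec())
    print('shift',np.round(d,1),'turn',np.round(r,2));return d,r
E
python3 - <<'E'
from h import *
from scipy.optimize import least_squares
t=shot('top');s=shot('side')
L=np.array
def c(x,y,u0,v0,k): return L([(x+.5)/k-.5+u0,(y+.5)/k-.5+v0])
T=[((87,50,12),c(101,58,225,155,4)),((87,-50,12),c(272,60,225,155,4)),((-173,-50,12),c(257,515,225,155,4)),((-173,50,12),c(77,512,225,155,4)),((-72,0,77),c(164,322,225,155,4))]
S=[((87,50,12),c(78,301,270,205,5)),((-173,50,12),c(648,298,270,205,5)),((-173,-50,12),c(625,165,270,205,5)),((-72,0,77),c(423,112,270,205,5))]
def X(q,a): 
    cs,sn=np.cos(q[2]),np.sin(q[2]);return L([q[0]+cs*a[0]-sn*a[1],q[1]+sn*a[0]+cs*a[1],a[2]])
for nm,A in(('top',[(t,T)]),('side',[(s,S)]),('both',[(t,T),(s,S)])):
    f=lambda q:np.concatenate([proj(p,X(q,a))-b for p,l in A for a,b in l])
    r=least_squares(f,[610,115,0]);print(nm,np.round(r.x,3),np.round(r.fun,1))
# weight top of post: top & side
print('post top (164?,165) top', toworld(t,c(157,170,225,155,4),107), toworld(s,c(272,62,270,205,5),107))
# foot top corners at z 63
w=[toworld(t,c(*a,225,155,4),63)[:2] for a in((143,130),(213,138),(190,265),(122,250))]
print(np.round(w,1),np.mean(w,0))
w=[toworld(s,c(*a,270,205,5),63)[:2] for a in((202,120),(355,128),(350,182),(195,175))]
print(np.round(w,1),np.mean(w,0))
E
```

```text
top [6.09612e+02 1.14458e+02 6.00000e-03] [ 0.  -0.4  0.2 -0.   0.5  0.4 -0.   0.4 -0.7 -0.5]
side [ 6.08148e+02  1.13396e+02 -7.00000e-03] [-0.7 -0.3  0.3  0.   0.2 -0.9  0.2  1. ]
both [6.09012e+02 1.14280e+02 3.00000e-03] [ 0.2 -0.2  0.4  0.3  0.4  0.7 -0.2  0.6 -0.8 -0.2 -0.9  0.2  0.1 -0.2
 -0.4 -1.1 -0.2  1.1]
post top (164?,165) top [611.3272382  115.94855194 107.        ] [604.46728016 111.68944924 107.        ]
[[641.8 130.8]
 [638.3  92.7]
 [568.7 101.9]
 [575.9 138.6]] [606.18434069 115.97548385]
[[638.   96.2]
 [567.2 103.4]
 [570.1 143. ]
 [639.7 137. ]] [603.75406547 119.90281115]
```

Run:
```python
from h import *
p=shot('top');im=p['img'][180:235,245:300];q=shot('side');i2=q['img'][210:260,290:360]
a=cv2.resize(im,None,fx=10,fy=10,interpolation=cv2.INTER_CUBIC);a=np.clip(a.astype(float)*2,0,255).astype(np.uint8)
cv2.imwrite('pics/wt.png',a[...,::-1])
a=cv2.resize(i2,None,fx=10,fy=10,interpolation=cv2.INTER_CUBIC);a=np.clip(a.astype(float)*1.6,0,255).astype(np.uint8)
cv2.imwrite('pics/ws.png',a[...,::-1])
```

```text
(no output)
```

View pics/wt.png

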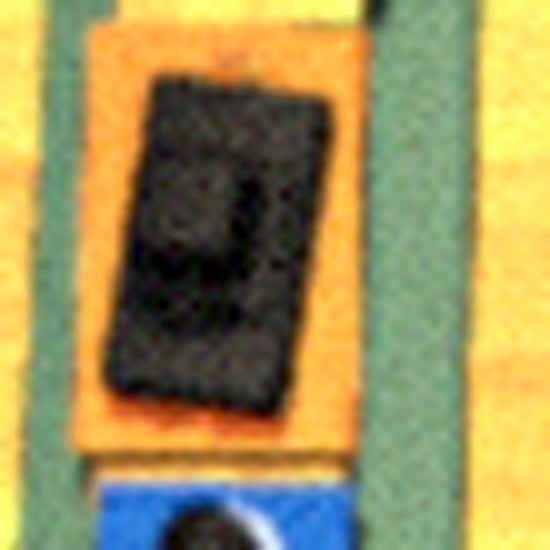

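View pics/ws.png

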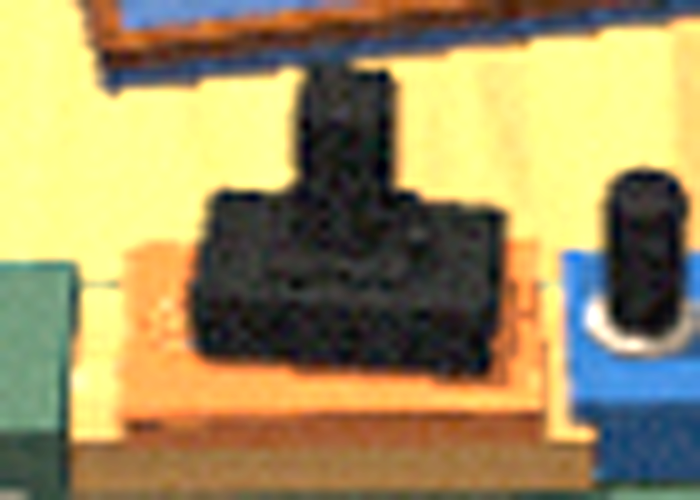

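Run:
```python
from h import *
t=shot('top')
w=[toworld(t,((x+.5)/10-.5+245,(y+.5)/10-.5+180),63)[:2] for x,y in((155,78),(330,100),(280,415),(105,390))]
print(np.round(w,1),np.mean(w,0)); print(toworld(t,(263.2,200.2),107))
for i,j in((0,3),(1,2)): d=w[i]-w[j];print(np.arctan2(d[1],d[0]),np.hypot(*d))
go(606.5,115.5,200,-.12)
```

```text
[[641.3 131.4]
 [637.4  93.3]
 [568.3 101. ]
 [572.8 138.6]] [604.9580459  116.07854577]
[604.91038582 117.00271275 107.        ]
-0.10361218653245724 68.84771449983211
-0.11111501766684556 69.46740108887272
shift [ 551.3   27.5 -272.1] turn [-0.  -9.1  0. ]
```

```bash
python3 -m jog '[30,0,-15,0,-1,0, 64,0,-32,0,-2,0, 98,0,-48,0,-3,0, 132,0,-65,0,-4,0, 166,0,-82,0,-5,0, 200,0,-99,0,-6,0, 234,5,-116,0,-7,0, 268,10,-132,0,-8,0, 302,15,-149,0,-9,0, 336,20,-166,0,-9.7,0]' 94
python3 - <<'E'
from h import *
go(606,115.8,200,-.11)
E
```

```text
clock: 3.08
eef_pos: [429.8, 275.2, 207.4]
eef_rot: [-1.571, -0.0, -0.109]
wrist_force: [0.2, 0.0, -0.2]
finger_gap: 94.1
shift [ 192.4    7.5 -139.4] turn [-0.02  0.08  0.02]
```

```bash
python3 -m jog '[30,0,-22,0,0,0, 60,0,-44,0,0,0, 90,2,-66,0,0,0, 120,4,-88,0,0,0, 150,6,-110,0,0,0, 175,7,-128,0,0,0, 192.4,7.5,-139.4,0,0,0, 192.4,7.5,-139.4,0,0,0, 192.4,7.5,-139.4,0,0,0]' 60
python3 - <<'E'
from h import *
go(606,115.8,95,-.11)
t=shot('top','a1.png');s=shot('side')
cv2.imwrite('pics/a1s.png',cv2.resize(s['img'][150:290,240:440],None,fx=4,fy=4,interpolation=cv2.INTER_CUBIC)[...,::-1])
E
```

```text
clock: 3.83
eef_pos: [604.9, 116.5, 199.4]
eef_rot: [-1.571, 0.001, -0.111]
wrist_force: [-0.2, 0.3, 0.6]
finger_gap: 59.9
shift [  1.2 104.4  -0.5] turn [ 0.01 -0.06 -0.04]
```

View pics/a1s.png

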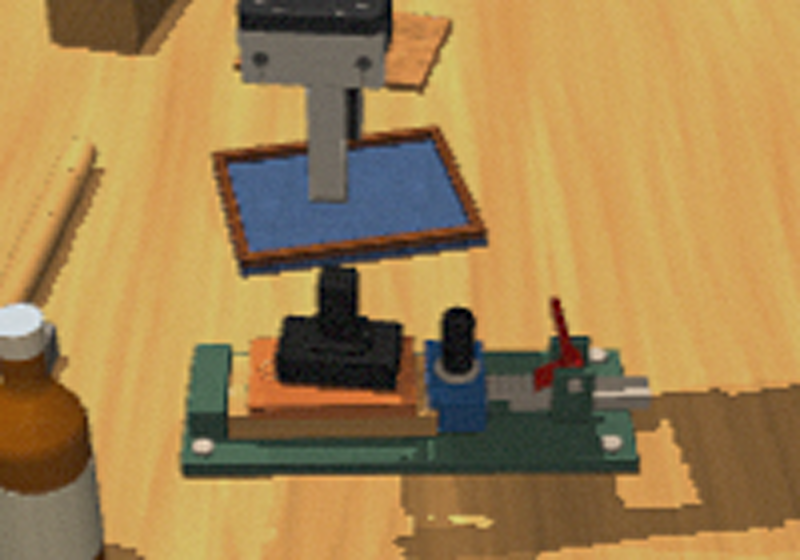

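The open fingers hang over the post (finger at crop pixel 328,200, post top at 338,270), aligned in x. I descend in stages and check before closing.

```bash
python3 -m jog '[0,15,0,0,0,0, 0,30,0,0,0,0, 0,45,0,0,0,0, 0,60,0,0,0,0, 0,75,0,0,0,0, 0,88,0,0,0,0, 0,97,0,0,0,0, 0,103,0,0,0,0, 0,103,0,0,0,0, 0,103,0,0,0,0]' 60
python3 - <<'E'
from h import *
s=shot('side')
cv2.imwrite('pics/a2s.png',cv2.resize(s['img'][170:290,260:420],None,fx=5,fy=5,interpolation=cv2.INTER_CUBIC)[...,::-1])
s=shot('top')
cv2.imwrite('pics/a2t.png',cv2.resize(s['img'][100:300,200:340],None,fx=3,fy=3,interpolation=cv2.INTER_CUBIC)[...,::-1])
E
```

```text
clock: 4.77
eef_pos: [604.8, 117.3, 97.3]
eef_rot: [-1.571, -0.0, -0.109]
wrist_force: [-1.5, -0.7, 0.2]
finger_gap: 60.2
```

View pics/a2s.png

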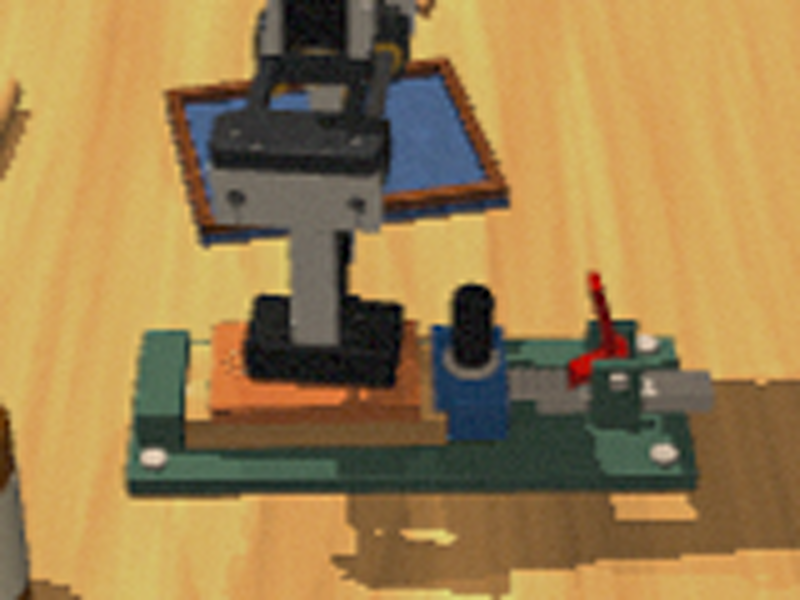

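View pics/a2t.png

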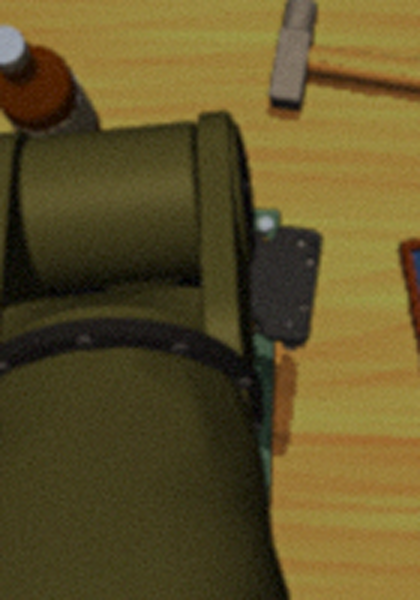

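```bash
python3 -m jog '[0,1,0,0,0,0, 0,2,0,0,0,0, 0,2,0,0,0,0, 0,2,0,0,0,0, 0,2,0,0,0,0, 0,2,0,0,0,0, 0,2,0,0,0,0, 0,2,0,0,0,0, 0,2,0,0,0,0, 0,2,0,0,0,0]' 10 40;  python3 -m jog '[0,-3,0,0,0,0, 0,-8,0,0,0,0, 0,-15,0,0,0,0, 0,-24,0,0,0,0, 0,-35,0,0,0,0, 0,-48,0,0,0,0, 0,-58,0,0,0,0, 0,-65,0,0,0,0, 0,-65,0,0,0,0]'
python3 - <<'E'
from h import *
s=shot('side','a3.png')
t=shot('top','a3t.png')
E
```

```text
clock: 5.7
eef_pos: [604.7, 117.1, 95.0]
eef_rot: [-1.571, -0.0, -0.11]
wrist_force: [-0.3, -0.9, 0.1]
finger_gap: 21.5
clock: 6.45
eef_pos: [605.3, 117.2, 162.1]
eef_rot: [-1.57, -0.003, -0.11]
wrist_force: [0.4, 0.5, -5.7]
finger_gap: 21.6
```

View pics/a3.png

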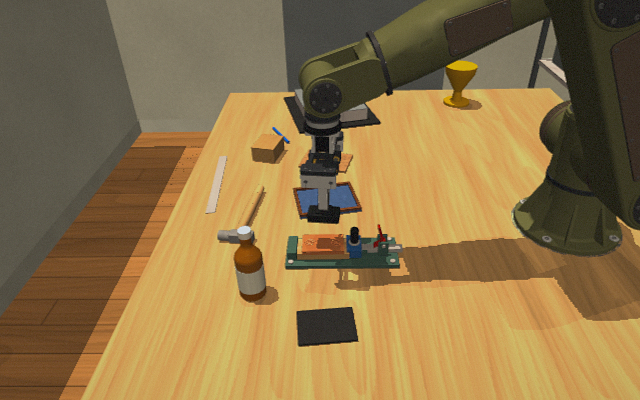

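View pics/a3t.png

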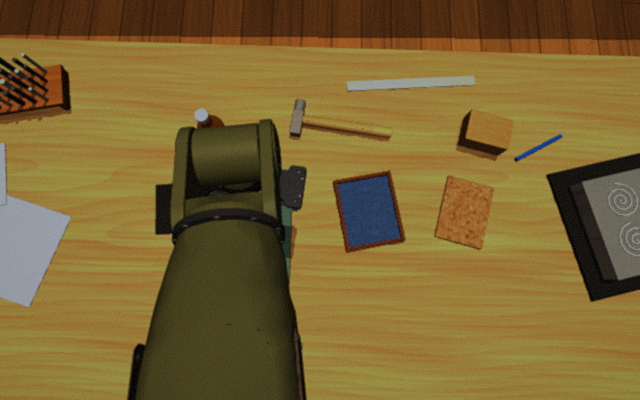

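Run:
```python
from h import *
go(601.5,333,160,-.11)
```

```text
shift [-2.670e+01 -1.000e-01  2.143e+02] turn [ 0.    0.03 -0.  ]
```

```bash
python3 -m jog '[-1,0,8,0,0,0, -4,0,28,0,0,0, -7,0,56,0,0,0, -11,0,86,0,0,0, -14,0,116,0,0,0, -18,0,146,0,0,0, -22,0,174,0,0,0, -25,0,198,0,0,0, -26.5,0,210,0,0,0, -26.7,0,214.3,0,0,0]'
python3 - <<'E'
from h import *
go(601.5,333,66,-.11)
E
```

```text
clock: 7.38
eef_pos: [600.7, 335.3, 158.8]
eef_rot: [-1.571, 0.001, -0.107]
wrist_force: [0.3, -0.1, -5.3]
finger_gap: 21.7
shift [ 1.2 92.8 -2.1] turn [ 0.03  0.15 -0.08]
```

```bash
python3 -m jog '[0,10,0,0,0,0, 1,28,-1,0,0,0, 1,46,-2,0,0,0, 1,62,-2,0,0,0, 1,76,-2,0,0,0, 1,84,-2,0,0,0, 1,89,-2,0,0,0, 1,91,-2,0,0,0, 1,91,-2,0,0,0, 1,91,-2,0,0,0]'
python3 - <<'E'
from h import *
go(601.5,333,62,-.11)
s=shot('side')
cv2.imwrite('pics/a4s.png',cv2.resize(s['img'][210:370,220:420],None,fx=4,fy=4,interpolation=cv2.INTER_CUBIC)[...,::-1])
E
```

```text
clock: 8.22
eef_pos: [602.7, 331.0, 69.8]
eef_rot: [-1.57, -0.001, -0.11]
wrist_force: [-0.1, -0.2, -5.3]
finger_gap: 21.8
shift [-1.5  7.8  1.8] turn [-0.04  0.03  0.06]
```

View pics/a4s.png

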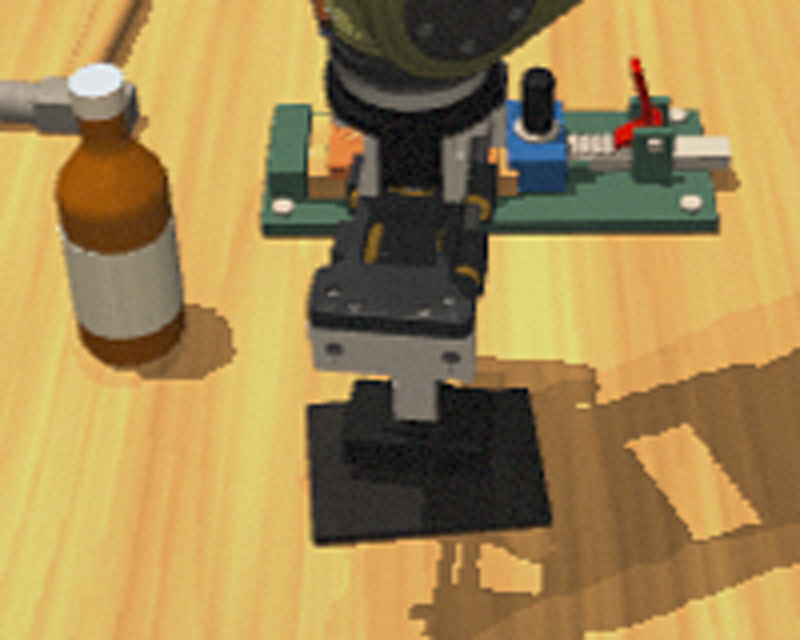

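```bash
python3 -m jog '[0,1.5,1,0,0,0, 0,3,1,0,0,0, 0,4.5,1,0,0,0, 0,6,1,0,0,0, 0,6.5,1,0,0,0, 0,6.5,1,0,0,0]';python3 -m jog '[0,0.5,0,0,0,0, 0,1,0,0,0,0, 0,1,0,0,0,0]'
```

```text
clock: 8.77
eef_pos: [602.4, 331.9, 62.2]
eef_rot: [-1.571, 0.0, -0.109]
wrist_force: [-0.2, 0.5, -6.2]
finger_gap: 21.8
clock: 9.02
eef_pos: [602.6, 332.0, 62.1]
eef_rot: [-1.571, -0.0, -0.109]
wrist_force: [-2.5, -2.3, 0.5]
finger_gap: 21.7
```

```bash
python3 -m jog '[0,0,0,0,0,0, 0,0,0,0,0,0, 0,0,0,0,0,0, 0,0,0,0,0,0, 0,0,0,0,0,0, 0,0,0,0,0,0]' 60; python3 -m jog '[0,-10,0,0,0,0, 0,-25,0,0,0,0, 0,-45,0,0,0,0, 0,-70,0,0,0,0, 0,-95,0,0,0,0, 0,-115,0,0,0,0, 0,-120,0,0,0,0, 0,-120,0,0,0,0]'
python3 - <<'E'
from h import *
go(609,117,170,0)
E
```

```text
clock: 9.52
eef_pos: [602.5, 332.0, 61.5]
eef_rot: [-1.571, -0.0, -0.11]
wrist_force: [-0.2, -0.2, -0.4]
finger_gap: 57.9
clock: 10.18
eef_pos: [602.9, 332.2, 183.5]
eef_rot: [-1.569, -0.003, -0.109]
wrist_force: [0.9, 0.1, -1.3]
finger_gap: 59.6
shift [  29.5   13.2 -213.2] turn [-0.09 -6.27  0.16]
```

Run:
```python
from h import *
t=shot('top');s=shot('side')
for p,n in((t,'top'),(s,'side')):
  for th,z in(('weight',8),('copper_tray',30),('rubber_mat',0)):
    print(n,th,[(round(k['score'],2),np.round(toworld(p,k['xy'],z),1)) for k in manip.tip_of(th,p)[:2]])
  m=manip.masks_of('copper_tray',p)
  if m:
    cs,_=cv2.findContours(m[0]['pixels'].astype(np.uint8),cv2.RETR_EXTERNAL,cv2.CHAIN_APPROX_NONE);q=max(cs,key=cv2.contourArea)[:,0]
    print(cv2.minAreaRect(np.array([toworld(p,a,41)[:2] for a in q],np.float32)))
a=cv2.resize(t['img'][160:300,140:310],None,fx=4,fy=4,interpolation=cv2.INTER_CUBIC)
cv2.imwrite('pics/a5t.png',np.clip(a*1.5,0,255).astype(np.uint8)[...,::-1])
cv2.imwrite('pics/a5s.png',cv2.resize(s['img'][200:370,260:420],None,fx=4,fy=3.5,interpolation=cv2.INTER_CUBIC)[...,::-1])
```

```text
top weight [(0.85, array([606.6, 327.8,   8. ]))]
top copper_tray [(0.82, array([602. , 115.8,  30. ]))]
top rubber_mat [(0.71, array([603.1, 329. ,   0. ])), (0.68, array([607.9, 334.7,   0. ]))]
((611.6156616210938, 116.68574523925781), (94.54369354248047, 64.67952728271484), 1.4579544067382812)
side weight [(0.66, array([604.7, 334. ,   8. ]))]
side copper_tray [(0.16, array([744.3, 257.7,  30. ]))]
side rubber_mat [(0.96, array([600.7, 333.7,   0. ]))]
```

View pics/a5t.png

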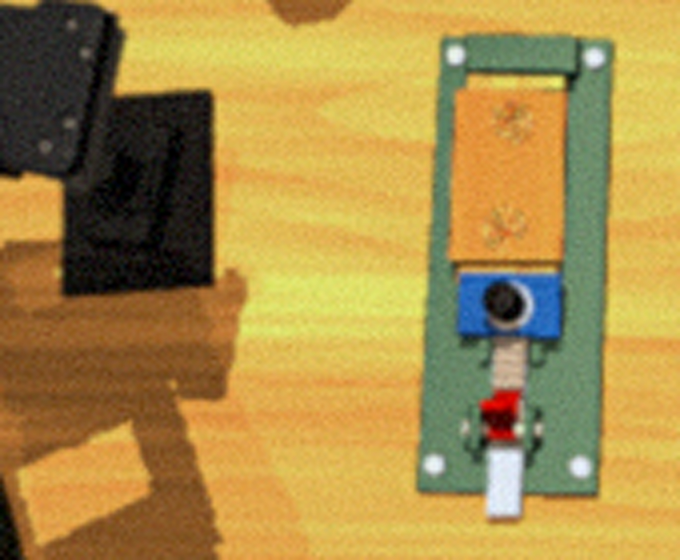

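View pics/a5s.png

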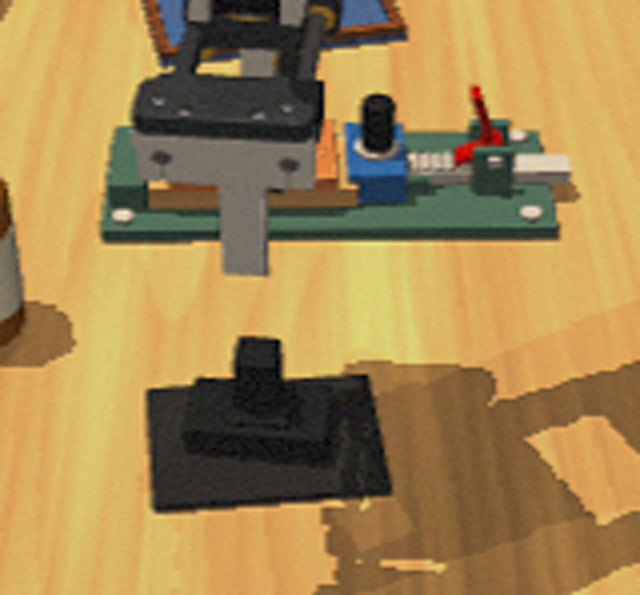

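```bash
python3 -m jog '[1,0,-10,0,-0.6,0, 4,2,-30,0,-1.3,0, 7,4,-58,0,-2,0, 11,6,-88,0,-2.7,0, 15,8,-118,0,-3.4,0, 19,10,-148,0,-4.1,0, 23,12,-176,0,-4.8,0, 27,13,-200,0,-5.5,0, 29,13,-211,0,-6.3,0, 29.5,13,-214,0,-6.8,0]' 82; python3 -m jog '[0,0,0,0,0,0, 0,0,0,0,0,0, 0,0,0,0,0,0]'
python3 - <<'E'
from h import *
go(610.5,115.8,100,.01)
E
```

```text
clock: 11.52
eef_pos: [608.4, 113.4, 168.6]
eef_rot: [-1.571, -0.0, 0.008]
wrist_force: [0.0, -0.1, -0.1]
finger_gap: 82.0
clock: 11.77
eef_pos: [608.3, 116.9, 168.5]
eef_rot: [-1.571, -0.0, 0.01]
wrist_force: [0.1, 0.5, -0.2]
finger_gap: 81.9
shift [ 2.2 68.5 -1.1] turn [-0.01 -0.    0.  ]
```

```bash
python3 -m jog '[0.5,12,0,0,0,0, 1,28,-1,0,0,0, 2,48,-1,0,0,0, 2,66,-1,0,0,0, 2,82,-1,0,0,0, 2,92,-1,0,0,0, 2,100,-1,0,0,0, 2,103,-1,0,0,0, 2,103,-1,0,0,0, 2,103,-1,0,0,0]'
python3 - <<'E'
from h import *
go(610.5,115.8,54.5,.01)
s=shot('side')
cv2.imwrite('pics/a6s.png',cv2.resize(s['img'][190:290,260:420],None,fx=5,fy=5,interpolation=cv2.INTER_CUBIC)[...,::-1])
E
```

```text
clock: 12.6
eef_pos: [610.7, 115.2, 66.0]
eef_rot: [-1.571, -0.001, 0.009]
wrist_force: [0.2, 0.5, -0.5]
finger_gap: 82.2
shift [-0.2 11.5  0.6] turn [-0.01 -0.04  0.05]
```

View pics/a6s.png

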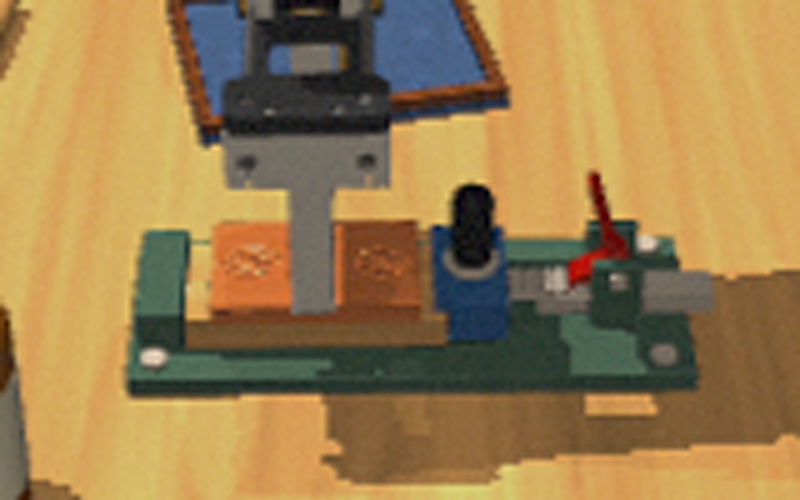

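```bash
python3 -m jog '[0,4,0.5,0,0,0, 0,8,0.5,0,0,0, 0,10.5,0.5,0,0,0, 0,11.5,0.5,0,0,0, 0,11.5,0.5,0,0,0, 0,11.5,0.5,0,0,0]'; python3 -m jog '[0,0,0,0,0,0, 0,0,0,0,0,0, 0,0,0,0,0,0, 0,0,0,0,0,0, 0,0,0,0,0,0, 0,0,0,0,0,0, 0,0,0,0,0,0, 0,0,0,0,0,0]' 50 20;  python3 - <<'E'
from h import *
s=shot('side')
cv2.imwrite('pics/a7s.png',cv2.resize(s['img'][190:290,260:420],None,fx=5,fy=5,interpolation=cv2.INTER_CUBIC)[...,::-1])
E
```

```text
clock: 13.15
eef_pos: [610.4, 115.5, 53.9]
eef_rot: [-1.571, 0.0, 0.009]
wrist_force: [-0.4, 0.0, 0.1]
finger_gap: 81.8
clock: 13.82
eef_pos: [610.5, 115.6, 54.1]
eef_rot: [-1.571, -0.0, 0.009]
wrist_force: [-0.5, 1.8, 1.7]
finger_gap: 61.8
```

View pics/a7s.png

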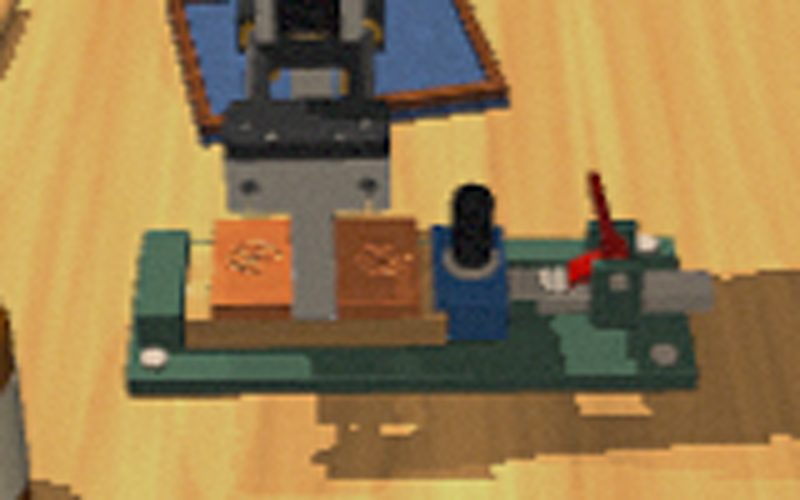

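```bash
python3 -m jog '[0,-3,0,0,0,0, 0,-8,0,0,0,0, 0,-14,0,0,0,0, 0,-21,0,0,0,0, 0,-30,0,0,0,0, 0,-42,0,0,0,0, 0,-54,0,0,0,0, 0,-64,0,0,0,0, 0,-70,0,0,0,0, 0,-70,0,0,0,0]';  python3 - <<'E'
from h import *
s=shot('side')
cv2.imwrite('pics/a8s.png',cv2.resize(s['img'][170:290,260:420],None,fx=5,fy=5,interpolation=cv2.INTER_CUBIC)[...,::-1])
go(608.5,-334.5,125,-.257)
E
```

```text
clock: 14.7
eef_pos: [611.0, 115.6, 125.9]
eef_rot: [-1.571, -0.003, 0.009]
wrist_force: [0.4, -0.1, -1.9]
finger_gap: 61.7
shift [-6.3e+00 -3.0e-01 -4.5e+02] turn [-0.02 15.25  0.07]
```

View pics/a8s.png

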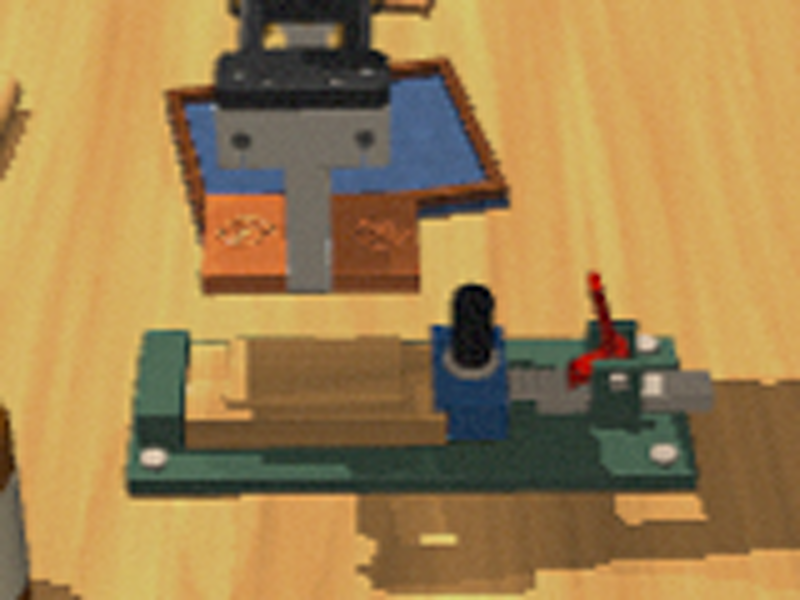

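```bash
python3 -m jog '[0,0,-8,0,0,0, 0,0,-26,0,1,0, -1,0,-50,0,2,0, -1,0,-80,0,3.5,0, -2,0,-110,0,5,0, -2,0,-140,0,6.5,0, -3,0,-170,0,8,0, -3,0,-200,0,9.5,0, -4,0,-230,0,11,0, -4,0,-260,0,12.5,0]';  python3 - <<'E'
from h import *
go(610,-335,125,-.257)
E
```

```text
clock: 15.58
eef_pos: [608.0, -146.5, 123.1]
eef_rot: [-1.571, 0.001, -0.211]
wrist_force: [1.0, 0.2, -2.4]
finger_gap: 61.8
shift [  41.4   -2.  -183.9] turn [ 0.    2.66 -0.08]
```

```bash
python3 -m jog '[6,0,-27,0,0.3,0, 12,0,-54,0,0.7,0, 18,0,-80,0,1,0, 24,0,-106,0,1.4,0, 30,0,-132,0,1.8,0, 35,0,-154,0,2.2,0, 39,0,-172,0,2.6,0, 41,0,-182,0,2.7,0, 41.5,0,-184,0,2.7,0, 41.5,0,-184,0,2.7,0]'; python3 -m jog '[0,0,0,0,0,0, 0,0,0,0,0,0]'
python3 - <<'E'
from h import *
go(610,-335,40,-.257)
E
```

```text
clock: 16.42
eef_pos: [610.9, -333.2, 123.3]
eef_rot: [-1.57, 0.001, -0.257]
wrist_force: [0.2, 0.7, -2.6]
finger_gap: 61.8
clock: 16.58
eef_pos: [611.4, -332.0, 123.9]
eef_rot: [-1.571, 0.0, -0.255]
wrist_force: [0.7, -0.2, -1.5]
finger_gap: 61.8
shift [-0.6 83.9 -3.3] turn [-0.01  0.12 -0.01]
```

```bash
python3 -m jog '[0,8,0,0,0,0, -1,22,-2,0,0,0, -1,38,-3,0,0,0, -1,53,-3,0,0,0, -1,66,-3,0,0,0, -1,75,-3,0,0,0, -1,81,-3,0,0,0, -1,84,-3,0,0,0, -1,84,-3,0,0,0, -1,84,-3,0,0,0]'
python3 - <<'E'
from h import *
go(610,-335,32.3,-.257)
s=shot('side')
cv2.imwrite('pics/a9s.png',cv2.resize(s['img'][100:200,260:400],None,fx=5,fy=5,interpolation=cv2.INTER_CUBIC)[...,::-1])
E
```

```text
clock: 17.42
eef_pos: [609.8, -335.9, 40.5]
eef_rot: [-1.571, -0.001, -0.256]
wrist_force: [-0.2, 0.3, -1.5]
finger_gap: 61.7
shift [0.  8.2 0.9] turn [0.01 0.05 0.04]
```

View pics/a9s.png

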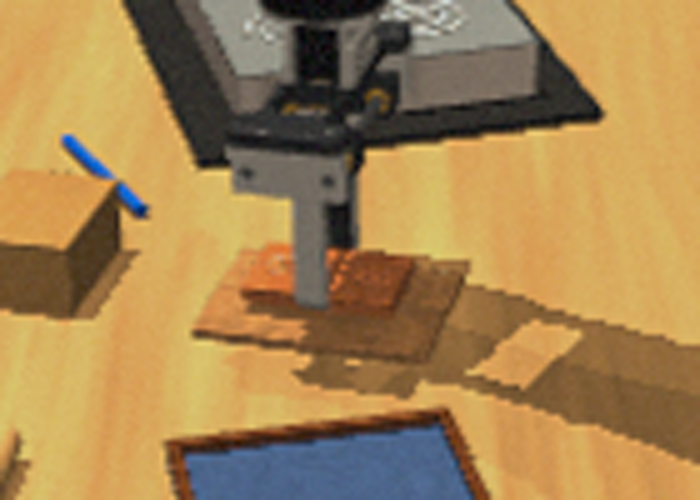

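```bash
python3 -m jog '[0,2,0,0,0,0, 0,4,0,0,0,0, 0,5.5,0,0,0,0, 0,6.5,0,0,0,0, 0,6.5,0,0,0,0, 0,6.5,0,0,0,0]';python3 -m jog '[0,0.7,0,0,0,0, 0,1.4,0,0,0,0, 0,1.4,0,0,0,0]';python3 -m jog '[0,0.5,0,0,0,0, 0,0.5,0,0,0,0, 0,0.5,0,0,0,0]'
```

```text
clock: 17.97
eef_pos: [609.5, -335.8, 33.4]
eef_rot: [-1.571, 0.0, -0.256]
wrist_force: [-0.1, -0.4, -2.1]
finger_gap: 61.3
clock: 18.22
eef_pos: [609.6, -335.8, 32.1]
eef_rot: [-1.571, -0.0, -0.256]
wrist_force: [0.8, -0.2, -1.1]
finger_gap: 61.8
clock: 18.47
eef_pos: [609.6, -335.8, 32.1]
eef_rot: [-1.571, -0.0, -0.256]
wrist_force: [-2.7, 2.0, 5.6]
finger_gap: 61.7
```

Contact (about +7 N). Release gently and rise.

```bash
python3 -m jog '[0,-0.4,0,0,0,0, 0,-0.4,0,0,0,0, 0,-0.4,0,0,0,0, 0,-0.4,0,0,0,0, 0,-0.4,0,0,0,0, 0,-0.4,0,0,0,0, 0,-0.4,0,0,0,0]' 84; python3 -m jog '[0,-8,0,0,0,0, 0,-22,0,0,0,0, 0,-42,0,0,0,0, 0,-66,0,0,0,0, 0,-90,0,0,0,0, 0,-110,0,0,0,0, 0,-120,0,0,0,0, 0,-120,0,0,0,0]'
python3 - <<'E'
from h import *
t=shot('top');s=shot('side')
cv2.imwrite('pics/b1s.png',cv2.resize(s['img'][100:290,240:420],None,fx=4,fy=3,interpolation=cv2.INTER_CUBIC)[...,::-1])
cv2.imwrite('pics/b1t.png',cv2.resize(t['img'][150:300,230:530],None,fx=2.6,fy=2.6,interpolation=cv2.INTER_CUBIC)[...,::-1])
for p,n in((t,'top'),(s,'side')):
  for th,z in(('weight',8),('copper_tray',8),('cork_mat',0),('former',12),('former_rack',0)):
    print(n,th,[(round(k['score'],2),np.round(toworld(p,k['xy'],z),1)) for k in manip.tip_of(th,p)[:2]])
go(510.5,114.5,170,0)
E
```

```text
clock: 19.05
eef_pos: [609.5, -335.8, 31.9]
eef_rot: [-1.571, -0.0, -0.256]
wrist_force: [-0.9, -0.4, -0.3]
finger_gap: 84.4
clock: 19.72
eef_pos: [610.3, -336.3, 155.7]
eef_rot: [-1.572, -0.005, -0.256]
wrist_force: [-0.3, -0.3, 0.2]
finger_gap: 83.7
top weight [(0.91, array([612., 335.,   8.]))]
top copper_tray [(0.85, array([ 606. , -341.5,    8. ]))]
top cork_mat []
top former [(0.72, array([615.2, 118.8,  12. ]))]
top former_rack []
side weight [(0.94, array([603.5, 340.1,   8. ]))]
side copper_tray [(0.87, array([ 613.5, -341.9,    8. ]))]
side cork_mat [(0.93, array([ 612.1, -319.5,    0. ])), (0.74, array([ 606.8, -361. ,    0. ]))]
side former [(0.86, array([613.3, 120.3,  12. ]))]
side former_rack [(0.68, array([ 603.4, -119.7,    0. ])), (0.2, array([603.4, 322.1,   0. ]))]
shift [-209.8  -18.2  410.5] turn [-0.000e+00 -1.467e+01 -1.000e-02]
```

View pics/b1s.png

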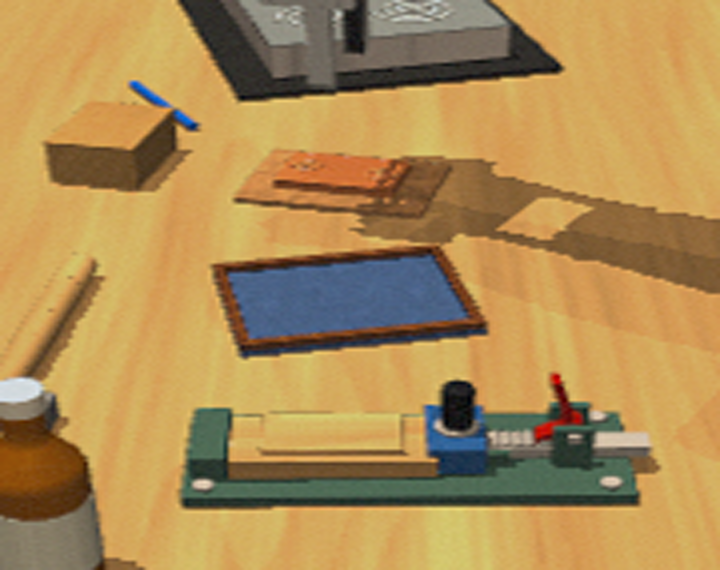

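View pics/b1t.png

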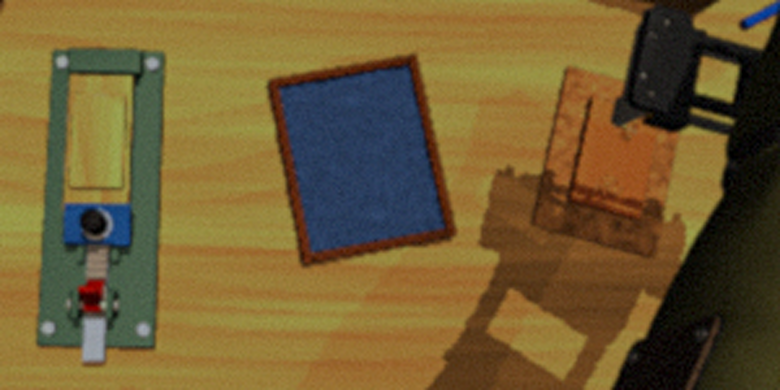

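```bash
python3 -m jog '[-6,0,12,0,-1,0, -22,-2,42,0,-2.5,0, -38,-4,74,0,-4,0, -54,-6,106,0,-5.5,0, -70,-8,138,0,-7,0, -86,-10,170,0,-8.5,0, -102,-12,202,0,-10,0, -118,-13,233,0,-11.5,0, -134,-14,264,0,-13,0, -150,-15,295,0,-14.7,0]' 0 20
python3 - <<'E'
from h import *
go(506,114.3,170,0)
t=shot('top','b2t.png')
for th,z in (('cork_mat',8),('copper_tray',19)):
    m=manip.masks_of(th,t)
    for k in m[:2]:
        cs,_=cv2.findContours(k['pixels'].astype(np.uint8),cv2.RETR_EXTERNAL,cv2.CHAIN_APPROX_NONE);q=max(cs,key=cv2.contourArea)[:,0]
        print(th,k['score'],cv2.minAreaRect(np.array([toworld(t,a,z)[:2] for a in q],np.float32)))
cv2.imwrite('pics/b2z.png',cv2.resize(t['img'][160:260,410:520],None,fx=6,fy=6,interpolation=cv2.INTER_CUBIC)[...,::-1])
E
```

```text
clock: 21.15
eef_pos: [538.5, -10.9, 167.2]
eef_rot: [-1.571, -0.0, 0.002]
wrist_force: [0.9, -0.1, 0.2]
finger_gap: 20.9
shift [-32.3  -2.8 125.2] turn [0.   0.09 0.03]
cork_mat 0.57 ((609.1072998046875, -334.5172424316406), (112.14991760253906, 154.3662872314453), 75.1489028930664)
copper_tray 0.82 ((609.1838989257812, -333.8883056640625), (64.89370727539062, 98.08848571777344), 75.1865463256836)
```

View pics/b2z.png

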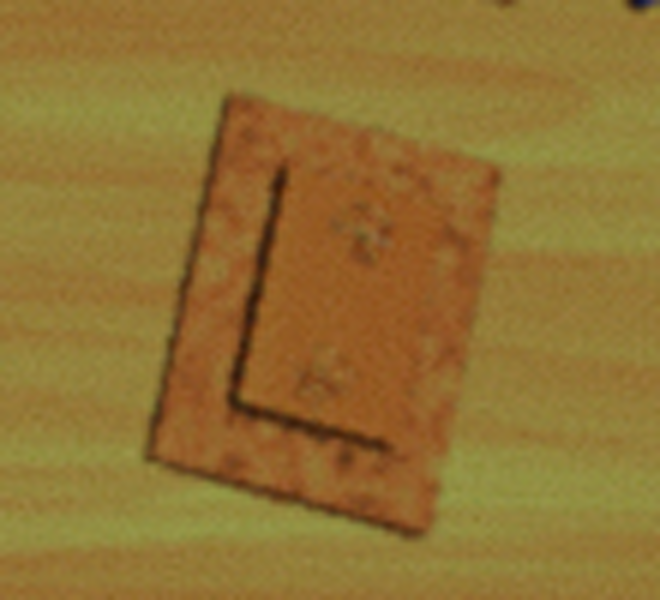

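Tray and mat centres agree within about 2 mm (the tray sits centred and parallel on the cork). Next is the pawl.

```bash
python3 -m jog '[-7,0,28,0,0,0, -14,0,56,0,0,0, -21,0,82,0,0,0, -27,-2,104,0,0,0, -31,-3,118,0,0,0, -32.3,-3,124,0,0,0, -32.3,-3,125.2,0,0,0, -32.3,-3,125.2,0,0,0, -32.3,-3,125.2,0,0,0]' 0 20
python3 - <<'E'
from h import *
go(506,114.3,120,0)
E
```

```text
clock: 22.05
eef_pos: [507.1, 111.7, 169.8]
eef_rot: [-1.571, 0.0, -0.001]
wrist_force: [-1.3, -0.4, -0.1]
finger_gap: 0.5
shift [-1.1 49.8  2.6] turn [ 0.01 -0.04 -0.01]
```

```bash
python3 -m jog '[-0.5,10,1,0,0,0, -1,22,2,0,0,0, -1,34,2.6,0,0,0, -1,44,2.6,0,0,0, -1,50,2.6,0,0,0, -1,50,2.6,0,0,0, -1,50,2.6,0,0,0]'
python3 - <<'E'
from h import *
print(manip.read_state()['eef_pos'])
s=shot('side')
cv2.imwrite('pics/b3s.png',cv2.resize(s['img'][170:290,290:440],None,fx=5,fy=5,interpolation=cv2.INTER_CUBIC)[...,::-1])
E
```

```text
clock: 22.63
eef_pos: [505.8, 115.2, 119.8]
eef_rot: [-1.571, 0.0, 0.0]
wrist_force: [0.1, 0.2, 1.2]
finger_gap: 0.5
[505.80896273 115.22215661 119.81721781]
```

View pics/b3s.png

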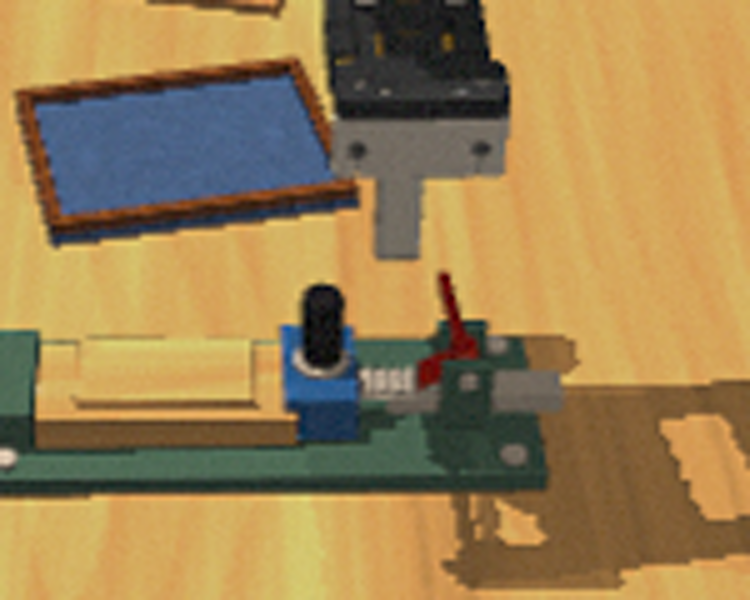

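```bash
python3 -m jog '[1,6,0,0,0,0, 1.5,13,-0.5,0,0,0, 1.5,20,-0.5,0,0,0, 1.5,27,-0.5,0,0,0, 1.5,33,-0.5,0,0,0, 1.5,37,-0.5,0,0,0, 1.5,37.5,-0.5,0,0,0, 1.5,37.5,-0.5,0,0,0]'
python3 - <<'E'
from h import *
s=shot('side')
cv2.imwrite('pics/b4s.png',cv2.resize(s['img'][170:290,290:440],None,fx=5,fy=5,interpolation=cv2.INTER_CUBIC)[...,::-1])
E
```

```text
clock: 23.35
eef_pos: [507.2, 114.9, 82.2]
eef_rot: [-1.571, 0.0, 0.0]
wrist_force: [0.1, 0.2, 1.1]
finger_gap: 0.6
```

View pics/b4s.png

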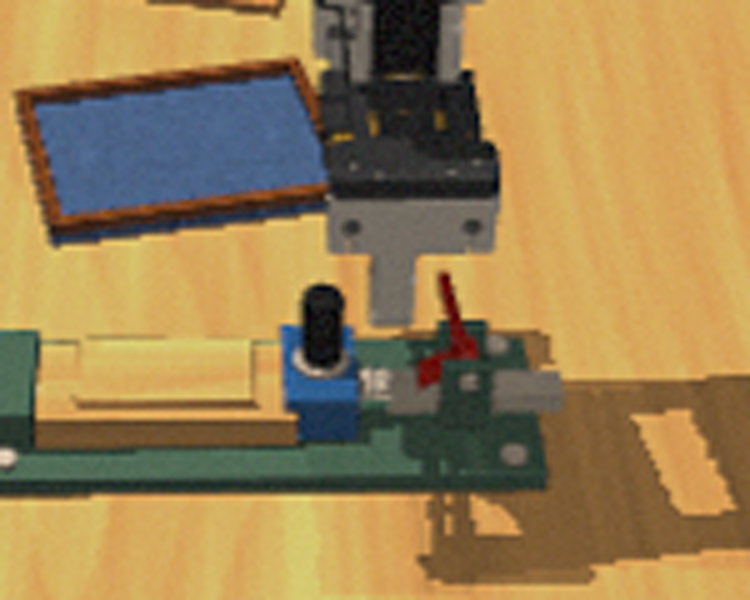

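```bash
python3 -m jog '[-4,0,0,0,0,0, -9,0,0,0,0,0, -14,0,0,0,0,0, -19,0,0,0,0,0, -24,0,0,0,0,0, -28,0,0,0,0,0, -32,0,0,0,0,0, -35,0,0,0,0,0, -37,0,0,0,0,0, -37,0,0,0,0,0]'
python3 - <<'E'
from h import *
s=shot('side')
cv2.imwrite('pics/b5s.png',cv2.resize(s['img'][170:290,290:440],None,fx=5,fy=5,interpolation=cv2.INTER_CUBIC)[...,::-1])
E
```

```text
clock: 24.23
eef_pos: [469.7, 114.9, 82.3]
eef_rot: [-1.571, 0.001, 0.001]
wrist_force: [0.3, 0.1, 0.1]
finger_gap: 0.9
```

View pics/b5s.png

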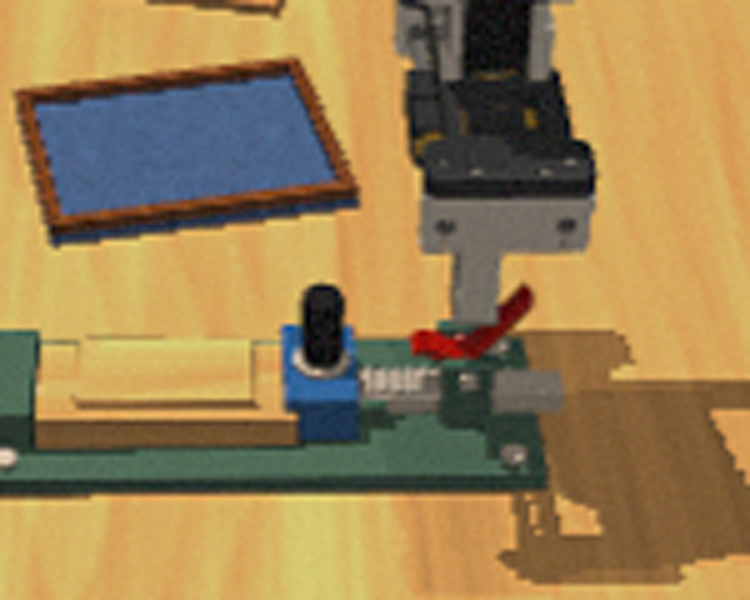

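```bash
python3 -m jog '[5,0,0,0,0,0, 12,-5,0,0,0,0, 20,-18,0,0,0,0, 28,-32,0,0,0,0, 36,-44,0,0,0,0, 45,-48,0,0,0,0, 55,-48,0,0,0,0, 63,-48,0,0,0,0, 67,-48,-0.6,0,0,0, 67,-48,-0.6,0,0,0]';python3 -m jog '[0,0,0,0,0,0, 0,0,0,0,0,0, 0,0,0,0,0,0, 0,0,0,0,0,0]' 56
python3 - <<'E'
from h import *
go(537,114.3,66,0)
s=shot('side')
cv2.imwrite('pics/b6s.png',cv2.resize(s['img'][170:290,290:440],None,fx=5,fy=5,interpolation=cv2.INTER_CUBIC)[...,::-1])
E
```

```text
clock: 25.12
eef_pos: [537.9, 114.1, 130.1]
eef_rot: [-1.571, 0.001, 0.0]
wrist_force: [-0.1, 0.2, -0.0]
finger_gap: 0.9
clock: 25.45
eef_pos: [537.1, 114.3, 130.5]
eef_rot: [-1.571, 0.0, 0.0]
wrist_force: [0.5, 0.1, 0.6]
finger_gap: 23.8
shift [-0.1 64.5 -0. ] turn [ 0.    0.03 -0.  ]
```

View pics/b6s.png

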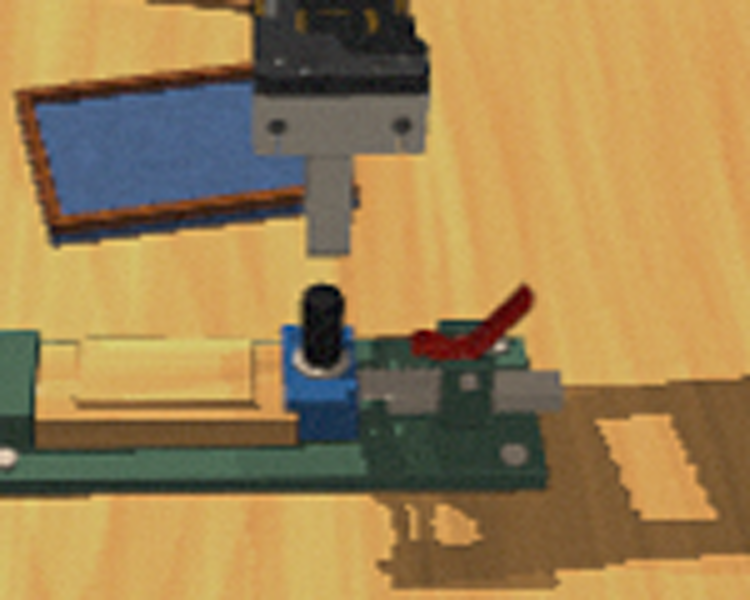

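```bash
python3 -m jog '[0,0,0,0,0,0, 1,0,0,0,0,0, 1,0,0,0,0,0, 1,0,0,0,0,0]' 56; python3 -m jog '[0,8,0,0,0,0, 0,20,0,0,0,0, 0,34,0,0,0,0, 0,46,0,0,0,0, 0,56,0,0,0,0, 0,61,0,0,0,0, 0,63,0,0,0,0, 0,63,0,0,0,0, 0,63,0,0,0,0]'
python3 - <<'E'
from h import *
s=shot('side')
cv2.imwrite('pics/b7s.png',cv2.resize(s['img'][170:290,290:440],None,fx=5,fy=5,interpolation=cv2.INTER_CUBIC)[...,::-1])
E
```

```text
clock: 25.83
eef_pos: [538.3, 114.3, 130.4]
eef_rot: [-1.571, 0.0, 0.0]
wrist_force: [0.3, -0.3, -0.1]
finger_gap: 53.9
clock: 26.58
eef_pos: [538.5, 114.4, 67.8]
eef_rot: [-1.571, -0.001, 0.0]
wrist_force: [-0.2, 0.9, 0.3]
finger_gap: 55.3
```

View pics/b7s.png

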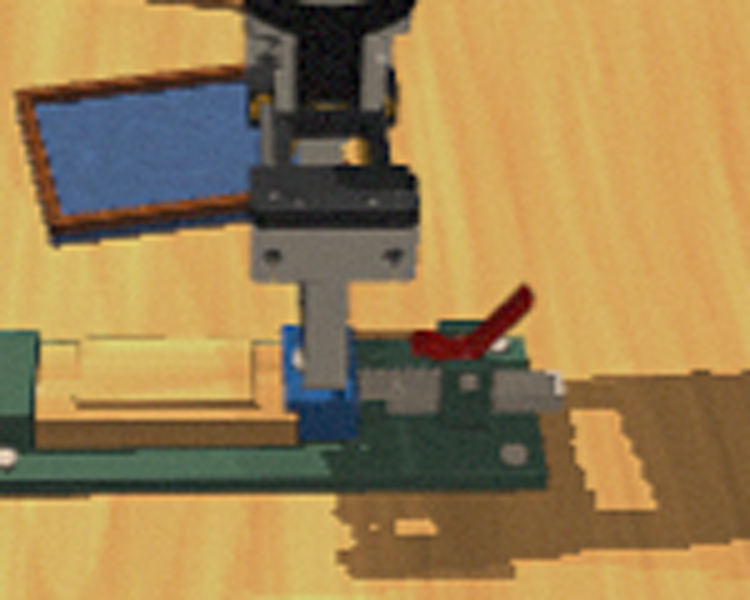

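```bash
python3 -m jog '[0,0,0,0,0,0, 0,0,0,0,0,0, 0,0,0,0,0,0, 0,0,0,0,0,0, 0,0,0,0,0,0, 0,0,0,0,0,0, 0,0,0,0,0,0, 0,0,0,0,0,0]' 5 30; python3 -m jog '[-2,0,0,0,0,0, -5,0,0,0,0,0, -8,0,0,0,0,0, -11,0,0,0,0,0, -14,0,0,0,0,0, -17,0,0,0,0,0, -20,0,0,0,0,0, -22,0,0,0,0,0, -23,0,0,0,0,0, -23,0,0,0,0,0]'
python3 - <<'E'
from h import *
s=shot('side')
cv2.imwrite('pics/b8s.png',cv2.resize(s['img'][170:290,290:440],None,fx=5,fy=5,interpolation=cv2.INTER_CUBIC)[...,::-1])
E
```

```text
clock: 27.3
eef_pos: [538.3, 114.3, 67.5]
eef_rot: [-1.571, -0.0, 0.0]
wrist_force: [0.2, 0.2, 0.4]
finger_gap: 19.5
clock: 28.13
eef_pos: [514.9, 114.3, 67.5]
eef_rot: [-1.571, 0.001, 0.001]
wrist_force: [-0.1, -0.2, 2.4]
finger_gap: 19.5
```

View pics/b8s.png

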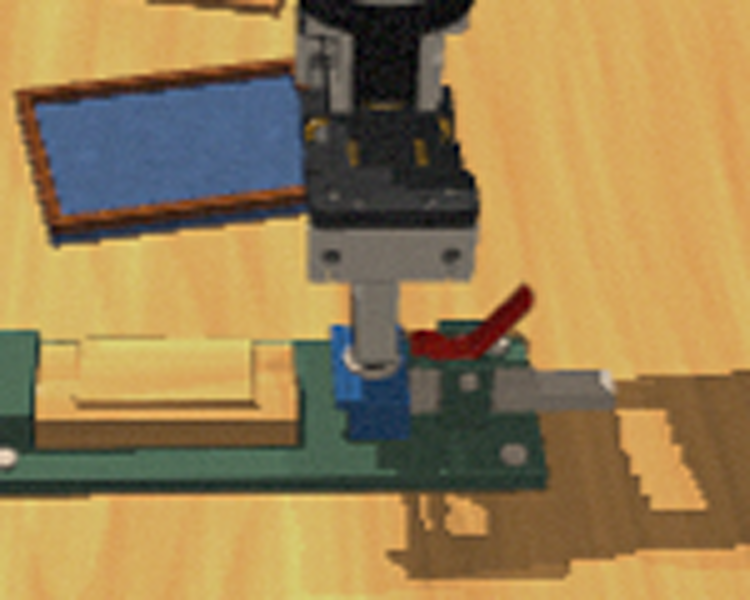

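```bash
python3 -m jog '[0,0,0,0,0,0, 0,0,0,0,0,0, 0,0,0,0,0,0, 0,0,0,0,0,0]' 78; python3 -m jog '[0,-6,0,0,0,0, 0,-18,0,0,0,0, 0,-36,0,0,0,0, 5,-54,0,0,0,0, 20,-66,0,0,0,0, 42,-70,0,0,0,0, 64,-70,0,0,0,0, 84,-70,0,0,0,0, 94,-70,0,0,0,0, 94,-70,0,0,0,0]'
python3 - <<'E'
from h import *
go(609,114.3,38,0)
t=shot('top');s=shot('side')
cv2.imwrite('pics/b9s.png',cv2.resize(s['img'][170:290,260:420],None,fx=5,fy=5,interpolation=cv2.INTER_CUBIC)[...,::-1])
E
```

```text
clock: 28.52
eef_pos: [515.2, 114.3, 67.4]
eef_rot: [-1.571, 0.0, 0.0]
wrist_force: [0.4, 0.4, 0.1]
finger_gap: 42.9
clock: 29.35
eef_pos: [610.4, 114.1, 137.4]
eef_rot: [-1.571, -0.0, 0.0]
wrist_force: [0.2, -0.3, -0.6]
finger_gap: 78.4
shift [-1.4 99.4  0.2] turn [0.   0.   0.01]
```

View pics/b9s.png

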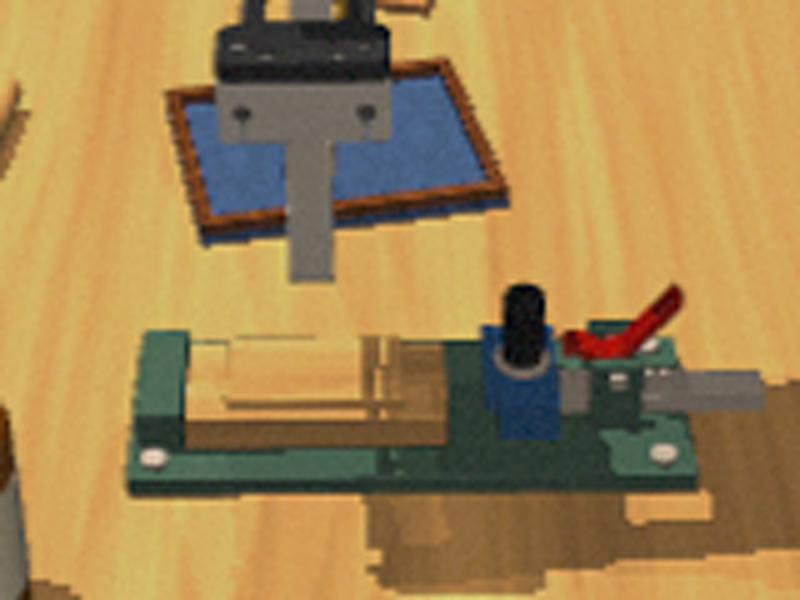

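```bash
python3 -m jog '[0,10,0,0,0,0, -1,26,0,0,0,0, -1,44,0,0,0,0, -1,62,0,0,0,0, -1,76,0,0,0,0, -1,86,0,0,0,0, -1,93,0,0,0,0, -1,97,0,0,0,0, -1,99,0,0,0,0, -1,99,0,0,0,0]'; python3 -m jog '[0,0,0,0,0,0, 0,0,0,0,0,0, 0,0,0,0,0,0, 0,0,0,0,0,0, 0,0,0,0,0,0, 0,0,0,0,0,0, 0,0,0,0,0,0, 0,0,0,0,0,0]' 45 30
python3 - <<'E'
from h import *
s=shot('side')
cv2.imwrite('pics/c1s.png',cv2.resize(s['img'][170:290,260:420],None,fx=5,fy=5,interpolation=cv2.INTER_CUBIC)[...,::-1])
E
```

```text
clock: 30.28
eef_pos: [608.3, 114.4, 38.6]
eef_rot: [-1.571, -0.0, 0.0]
wrist_force: [-0.5, -0.2, 0.8]
finger_gap: 77.9
clock: 30.95
eef_pos: [608.5, 114.5, 38.9]
eef_rot: [-1.571, -0.001, 0.001]
wrist_force: [-0.9, 1.5, 5.0]
finger_gap: 55.6
```

View pics/c1s.png

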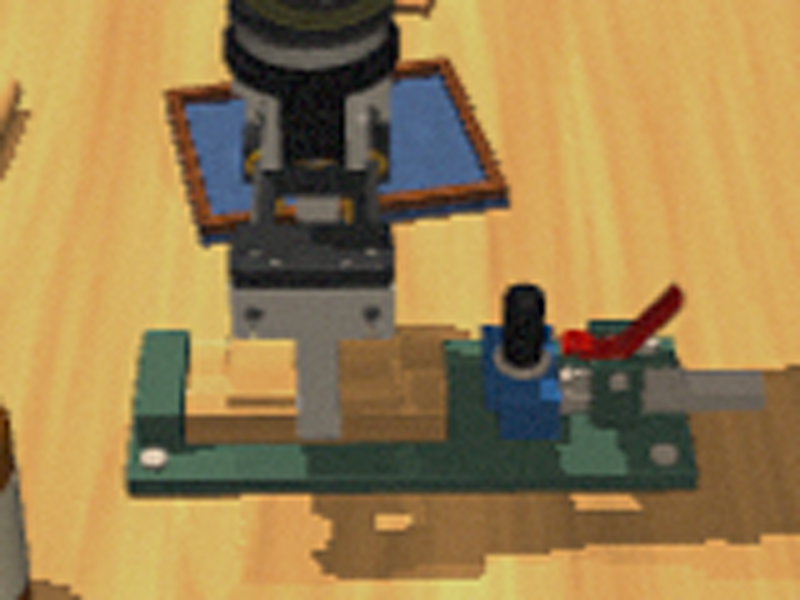

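Gap 55.6 mm: the former is held. Lift straight up.

```bash
python3 -m jog '[0,-3,0,0,0,0, 0,-8,0,0,0,0, 0,-14,0,0,0,0, 0,-21,0,0,0,0, 0,-30,0,0,0,0, 0,-42,0,0,0,0, 0,-54,0,0,0,0, 0,-64,0,0,0,0, 0,-70,0,0,0,0, 0,-70,0,0,0,0]';  python3 - <<'E'
from h import *
s=shot('side')
cv2.imwrite('pics/c2s.png',cv2.resize(s['img'][150:290,260:420],None,fx=4,fy=4,interpolation=cv2.INTER_CUBIC)[...,::-1])
go(605.5,-112,108,.195)
E
```

```text
clock: 31.83
eef_pos: [608.9, 114.5, 110.4]
eef_rot: [-1.57, -0.003, 0.0]
wrist_force: [0.5, -0.1, -1.7]
finger_gap: 55.6
shift [  -3.1    1.2 -226.4] turn [ -0.   -11.15   0.07]
```

View pics/c2s.png

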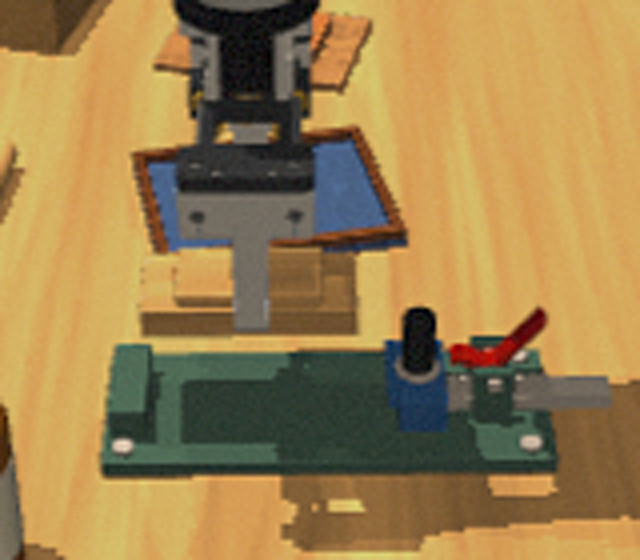

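```bash
python3 -m jog '[0,0,-6,0,-0.5,0, 0,0,-20,0,-1.5,0, -1,0,-42,0,-2.8,0, -1,0,-68,0,-4,0, -1,0,-96,0,-5.2,0, -2,0,-124,0,-6.5,0, -2,0,-152,0,-7.8,0, -2,0,-180,0,-9,0, -3,0,-204,0,-10,0, -3,0,-220,0,-11,0]'; python3 -m jog '[0,0,-4,0,-0.15,0, 0,0,-6,0,-0.15,0, 0,0,-6,0,-0.15,0, 0,0,-6,0,-0.15,0]'
python3 - <<'E'
from h import *
go(606,-112.5,45,.195)
E
```

```text
clock: 32.72
eef_pos: [604.6, -108.3, 107.6]
eef_rot: [-1.57, 0.001, 0.192]
wrist_force: [-0.2, 0.4, -1.7]
finger_gap: 55.8
clock: 33.05
eef_pos: [606.5, -110.7, 108.1]
eef_rot: [-1.57, 0.0, 0.196]
wrist_force: [0.3, -0.3, -1.5]
finger_gap: 55.6
shift [-0.8 63.1 -1.7] turn [-0.02  0.03 -0.03]
```

```bash
python3 -m jog '[0,8,0,0,0,0, -0.5,20,-1,0,0,0, -0.5,34,-1.5,0,0,0, -0.5,46,-1.5,0,0,0, -0.5,56,-1.5,0,0,0, -0.5,62,-1.5,0,0,0, -0.5,65,-1.5,0,0,0, -0.5,66,-1.5,0,0,0, -0.5,66,-1.5,0,0,0, -0.5,66,-1.5,0,0,0]';  python3 - <<'E'
from h import *
s=shot('side');t=shot('top')
cv2.imwrite('pics/c3s.png',cv2.resize(s['img'][130:240,260:400],None,fx=5,fy=5,interpolation=cv2.INTER_CUBIC)[...,::-1])
cv2.imwrite('pics/c3t.png',cv2.resize(t['img'][150:270,310:430],None,fx=5,fy=5,interpolation=cv2.INTER_CUBIC)[...,::-1])
go(606,-112.5,33,.195)
E
```

```text
clock: 33.88
eef_pos: [606.6, -113.2, 43.0]
eef_rot: [-1.571, -0.001, 0.195]
wrist_force: [0.1, -0.5, -1.9]
finger_gap: 55.9
shift [-0.5 10.1  0.8] turn [0.03 0.   0.05]
```

View pics/c3s.png

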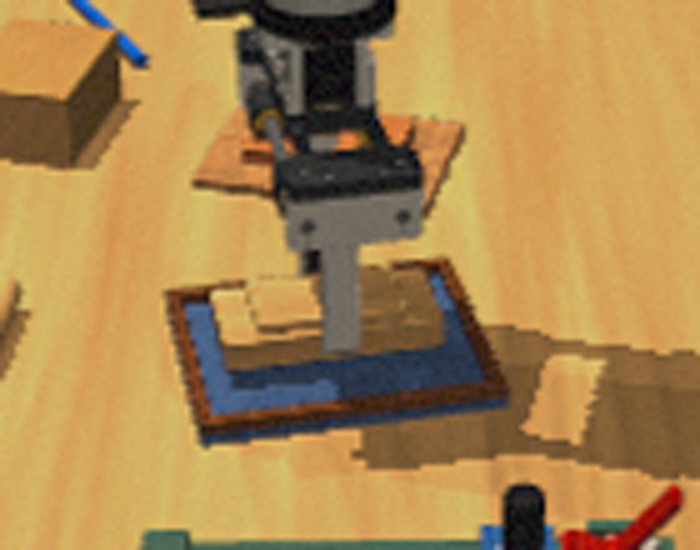

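View pics/c3t.png

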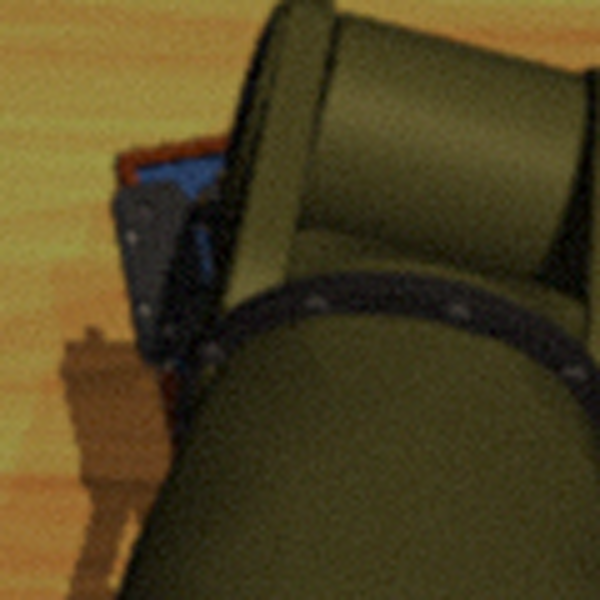

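```bash
python3 -m jog '[0,3,0,0,0,0, 0,6,0,0,0,0, 0,8,0.5,0,0,0, 0,9,0.5,0,0,0, 0,9,0.5,0,0,0, 0,9,0.5,0,0,0]';python3 -m jog '[0,0.7,0,0,0,0, 0,1.2,0,0,0,0, 0,1.2,0,0,0,0]'
```

```text
clock: 34.48
eef_pos: [606.2, -112.6, 33.4]
eef_rot: [-1.571, 0.0, 0.195]
wrist_force: [0.2, 1.2, -2.5]
finger_gap: 56.0
clock: 34.73
eef_pos: [606.3, -112.6, 32.9]
eef_rot: [-1.571, -0.0, 0.195]
wrist_force: [-2.8, 0.0, 4.5]
finger_gap: 55.6
```

Contact felt (+6 N). Release to 74 mm (keeps the fingers inside the rim) and rise.

```bash
python3 -m jog '[0,-0.3,0,0,0,0, 0,-0.3,0,0,0,0, 0,-0.3,0,0,0,0, 0,-0.3,0,0,0,0, 0,-0.3,0,0,0,0, 0,-0.3,0,0,0,0, 0,-0.3,0,0,0,0]' 74; python3 -m jog '[0,-6,0,0,0,0, 0,-18,0,0,0,0, 0,-36,0,0,0,0, 0,-60,0,0,0,0, 0,-85,0,0,0,0, 0,-110,0,0,0,0, 0,-130,0,0,0,0, 0,-140,0,0,0,0, 0,-140,0,0,0,0]'; python3 -m jog '[-20,0,0,0,0,0, -45,0,0,0,0,0, -75,0,0,0,0,0, -105,0,0,0,0,0, -135,0,0,0,0,0, -165,0,0,0,0,0, -195,0,0,0,0,0, -220,0,0,0,0,0, -230,0,0,0,0,0, -230,0,0,0,0,0]'; python3 see.py | grep -v "^{"
python3 - <<'E'
from h import *
t=shot('top','d1t.png');s=shot('side','d1s.png')
for p in(t,s):
  for th,z in (('former',24),('former_rack',14),('weight',30)):
    for k in manip.masks_of(th,p)[:1]:
        cs,_=cv2.findContours(k['pixels'].astype(np.uint8),cv2.RETR_EXTERNAL,cv2.CHAIN_APPROX_NONE);q=max(cs,key=cv2.contourArea)[:,0]
        print(th,k['score'],cv2.minAreaRect(np.array([toworld(p,a,z)[:2] for a in q],np.float32)))
cv2.imwrite('pics/d1z.png',cv2.resize(t['img'][160:300,150:510],None,fx=2.2,fy=2.2,interpolation=cv2.INTER_CUBIC)[...,::-1])
cv2.imwrite('pics/d1y.png',cv2.resize(s['img'][130:360,230:420],None,fx=2.6,fy=2.6,interpolation=cv2.INTER_CUBIC)[...,::-1])
E
```

```text
clock: 35.32
eef_pos: [606.2, -112.6, 32.5]
eef_rot: [-1.571, 0.0, 0.195]
wrist_force: [0.4, 0.3, 0.2]
finger_gap: 74.5
clock: 36.07
eef_pos: [607.0, -112.8, 175.7]
eef_rot: [-1.573, -0.004, 0.195]
wrist_force: [0.4, 0.4, 0.1]
finger_gap: 74.1
clock: 36.9
eef_pos: [379.4, -157.4, 172.2]
eef_rot: [-1.57, 0.0, 0.194]
wrist_force: [-0.6, 0.3, 0.4]
finger_gap: 74.0
top [464.22557214  10.78598649 862.29763071] [-2.95001007 -0.01747051 -1.54955067] [376.2419096    0.         320.30453041]
jig [(0.61, array([266., 228.]), np.int64(5188)), (0.5, array([208., 132.]), np.int64(1115))] [(0.6, array([269.7, 204.9]), array([614.1, 116.4,   0. ]))]
weight [(0.61, array([174., 204.]), np.int64(690))] [(0.59, array([174.7, 207. ]), array([597.2, 319.6,  41. ]))]
copper_tray [(0.55, array([465., 212.]), np.int64(1216))] [(0.64, array([464.5, 214.2]), array([ 598.3, -325.6,   30. ]))]
    rect ((605.4187622070312, -324.8780212402344), (64.59297180175781, 96.78418731689453), 75.19574737548828)
former [(0.91, array([368., 205.]), np.int64(1239)), (0.23, array([264., 270.]), np.int64(177))] []
rubber_mat
[... 2887 characters left out ...]
93223602511}
former 0.73 ((608.355224609375, -111.56509399414062), (120.0474853515625, 57.15155792236328), 10.387571334838867)
former_rack 0.81 ((606.23974609375, -111.87361907958984), (168.19839477539062, 138.7511749267578), 11.830141067504883)
weight 0.86 ((603.591064453125, 333.2430419921875), (59.92807388305664, 74.30397033691406), 84.19334411621094)
former 0.69 ((605.7643432617188, -101.75621795654297), (120.32122802734375, 85.30999755859375), 11.520581245422363)
former_rack 0.92 ((604.3319091796875, -101.46513366699219), (165.79248046875, 153.5730743408203), 11.007781982421875)
weight 0.84 ((602.48291015625, 325.8390808105469), (85.94271087646484, 69.87291717529297), 82.48428344726562)
```

View pics/d1z.png

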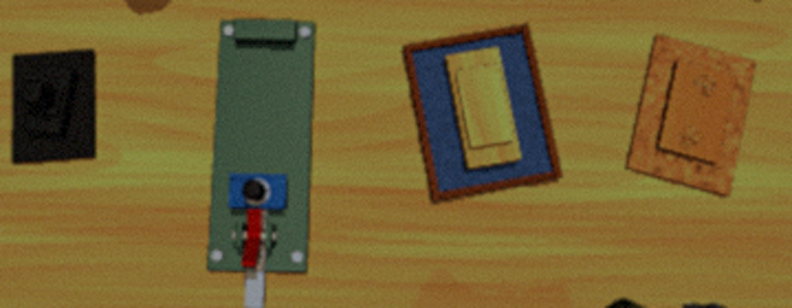

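View pics/d1y.png

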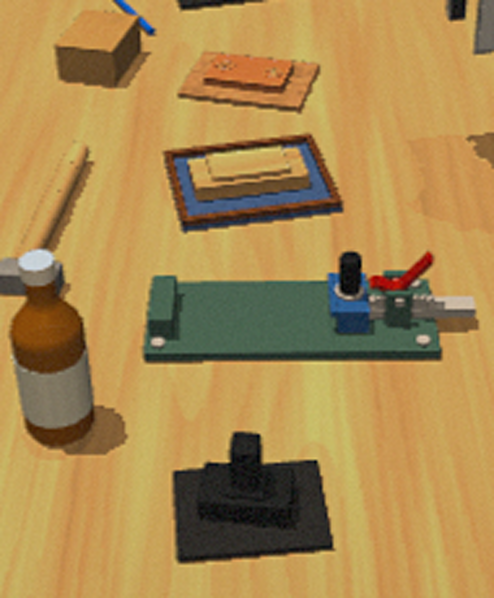

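Every piece sits centred on its place, the clamp is open, and the bottle stands where it was. Handing in.

```bash
python3 -c "
from cell import manip
print(manip.sign_off())"
```

```text
the job is handed in; nothing more can be done
None
```

I did all the steps in the order asked and handed the job in at about 37 s of the 109 s. The sign-off gives no verdict, so the results below are my own checks.

**What was done**
- The weight stands on the rubber mat.
- The copper tray lies rim down on the cork mat.
- The pawl was pushed up, and the clamp bar was pulled back about 23 mm.
- The former lies boss up in the wooden tray.
- Each piece was lowered until the wrist force showed contact, and only then released.

**Last checks**

| Piece | Offset from the centre of its place | How it was measured |
|---|---|---|
| Weight | about 2–5 mm | both pictures |
| Copper tray | about 1–2 mm, parallel | outlines in the top picture, taken right after it was laid down |
| Former | about 2 mm, about 1.5° off lengthwise | outlines in the top picture |

- The pictures show all three pieces lying level. The bar is back, the pawl is up, and the arm is clear with the gripper open and no wrist force.
- The bottle stands upright. From above its position agreed with the start within about 7 mm.

**What disagreed**
- The networks' origin points scattered by 5–20 mm. For example, the side camera put the bottle about 13 mm off in y, where the picture shows no shift.
- The side-view outlines are also shifted, because they include the visible side faces of the pieces. I relied on the top-view outlines and on direct inspection of the pictures.

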